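# Sort loose power components into stock trays

## Robot

A 7-joint arm with a two-finger parallel gripper is mounted at the origin on the work surface. World frame = base frame: x ahead of the robot, y to its left, z up, the work surface at z = 0. Lengths are in m, angles in rad, forces in N, time in s.
With the tool pointing down it reaches from about 0.425 to 0.925 m from the base axis. Payload 6.8 kg.
Tool frame: the origin (TCP) lies midway between the tips of the shut fingers; the grasp point (between the pads) lies 19 mm behind it; z points along the fingers, y is the line along which they close (so a half turn about z gives the same grasp; the last joint's range is limited). The gripper opens to 85 mm and grips with 20 to 120 N. Pads are 22 mm wide; open, the fingers measure 114 mm over their backs; the gripper's body (76 mm by 85 mm) begins 54 mm behind the grasp point. The pads swing forward as they close: fully open they stand 13 mm farther back than shut.
Start: joints at [1.212, 0.477, 0.022, 1.555, -0.011, 1.109, -0.083], TCP at [0.168, -0.654, 0.203] pointing down, gripper open.
Joint ranges: [-2.96, 2.96], [-0.34, 2.1], [-1.41, 1.46], [0.24, 2.44], [-1.37, 4.51], [0.17, 1.92], [-2.96, 2.96]. Speed limits (rad/s): [2.39, 2.39, 3.14, 3.14, 3.14, 3.14, 3.14].

## Interface

Orientations are given as a rotation vector (axis times angle).
In Python, from bench import r gives the robot as it stands. The module is installed in compiled form; this text tells all that it offers.
- The arm moves only by the tool apply_moves, never from a script. Its argument "rows" is a list of rows, each a list of 6 numbers: the shift along the tool's x, y, z scaled (see below), then the turn, a rotation vector about the tool's x, y, z scaled (see below). A call has 1 to 5 rows; each row is the pose to reach, as a shift and turn from the pose commanded when the call began, along the tool's axes at that moment; what a row does not reach only later rows make up. The controller multiplies each number of a shift by 0.25 m and each number of a turn by 90 degrees. A row lasts 1/8 s, in which the tool goes at most 62.5 mm and 10.7 degrees, less where a joint would pass 70% of its speed; a pose out of reach is approached as far as the arm can. A call with a number of a shift or a turn outside -1 to 1 is refused whole. A call with a gripper value outside its range is refused whole. "claw" is the opening, from 0 (shut) to 1 (fully open), set as the call begins (left out, the last holds). The fingers move at their own pace and stop on an object; "newtons" is the grip in N (left out, the last holds). Time passes only in rows, so rows that repeat a pose let the fingers close. It gives the time, the measured TCP pose, the force, the opening and the grip force at its end, in the units of the state.
- r.get_obs(): the state, without advancing time (a new reading comes with each control period).
- r.grab_frame(name): name is "scene" or "top"; returns a dict with "pixels" (420x560x3 uint8, red, green, blue), "intrinsics" (3x3 intrinsics, pixels), "eye" and "attitude" of the camera in the world. Camera axes: x right, y up, looking along -z (the intrinsics and any distortion apply to the point x, -y, -z); pixel columns grow to the right and rows downward; lengths in m; the calibration is good to about 2 mm. A picture is of the moment at which its call begins. There is no depth.
- r.hand_in(): hands the job in; it is judged then, once.
Trained networks look in a picture, given as the dict that the camera call returned (one of the last four; its "shot" number tells which), for a name from the list of things; names that differ only in an ending like _2 or _b are one class to them, and where a whole thing is asked for, a point or a joint stands for the part that bears it (a point fixed in the world has none). Each returns a list of dicts, best first, with "conf" (0 to 1); they miss things now and then, are a little off and sometimes report something else, mostly with a low value. They report only what shows in the picture. A call takes as long as a camera call.
- r.search_frame(picture, thing): "rect" ([left, top, width, height] in pixels, round what is visible of it).
- r.outline_of(picture, thing): "pixels" (420x560 bool, what is visible of it) and "rect" ([left, top, width, height] in pixels, round what is visible of it).
- r.landmark_of(picture, thing): "point" ([column, row] in pixels: a listed point, or the origin of a listed thing).
The state is a dict: "clock": time; "joints": joint angles; "qvel": joint speeds; "tau": joint torques, N m; "tcp_pos": TCP position; "orientation": TCP orientation; "contact_force": force on the tool from outside, world axes, zero at the start; "moment": the same for the moment, N m; "grip_width": finger opening in m; "gripper_force": force on a finger pad.
Only numpy, scipy, OpenCV 4.12 (cv2) and the standard library are available. Lean on these libraries where they do the work, as an engineer would, in place of code of your own. Each camera call takes 0.05 s, during which the arm holds its last target. There are 200 camera calls.

## Task

Sort the loose components on the bench into the blue stock trays: both round capacitors into the round dish, both finned heat sinks into the long tray, and the transformer into the square tray. Set each one down upright on the tray's floor, beside and not on top of another, without dropping it, and leave the white flux bottle and the solder spool standing where they are.

Things in the scene. Friction and masses are not known exactly. Their poses are not given: they have to be found in the camera images.
- big_cap_mid (a point): big electrolytic capacitor: a loose upright black cylinder with a bare aluminium top, diameter 35 mm, height 60 mm, about 85 g. Origin: its centre, half-way up; z up the part.
- small_cap_mid (a point): small electrolytic capacitor: a loose upright black cylinder with a bare aluminium top, diameter 25 mm, height 46 mm, about 35 g. Origin: its centre, half-way up; z up the part.
- wide_sink_mid (a point): wide heat sink: a loose bare aluminium extrusion standing on end with upright fins, 54 mm along its x, 26 mm along its y, 50 mm tall, about 90 g; the flat back plate looks to its -y, the 8 fins point to its +y. It can be gripped across the 26 mm. Origin: its centre, half-way up; z up the part.
- narrow_sink_mid (a point): narrow heat sink: the same extrusion, loose, cut with 5 fins: 30 mm along its x, 26 mm along its y, 50 mm tall, about 50 g. It can be gripped across the 26 mm. Origin: its centre, half-way up; z up the part.
- transformer_mid (a point): small mains transformer: a loose upright block, dark laminated steel core 48 mm along its x, 22 mm along its y and 44 mm tall, with a copper winding through it (30 mm along x) that stands out at both sides to 42 mm overall along its y; about 280 g. It can be gripped across the 48 mm of the core. Origin: its centre, half-way up; z up the part.
- round_dish: round blue dish, fixed to the bench, for the capacitors: 138 mm outside diameter, 130 mm inside, rim 14 mm above the bench, inner floor 4 mm above the bench. Origin: centre of its underside, on the bench; z up.
- long_tray: long blue rectangular tray, fixed to the bench, for the heat sinks: outside 88 mm along its x and 198 mm along its y, inside 80 by 190 mm, rim 14 mm above the bench, inner floor 4 mm above the bench. Origin: centre of its underside, on the bench; z up.
- square_tray: square blue tray, fixed to the bench, for the transformer: outside 118 by 118 mm along its x and y, inside 110 by 110 mm, rim 14 mm above the bench, inner floor 4 mm above the bench. Origin: centre of its underside, on the bench; z up.
- flux_mid (a point): white plastic flux bottle with a grey cap, loose, diameter 38 mm, height 72 mm, standing among the components: to be left standing where it is. Origin: its centre, half-way up; z up.
- spool_mid (a point): reel of solder wire, loose, standing on its flange among the components, flange diameter 50 mm, height 40 mm: to be left where it is. Origin: its centre, half-way up; z up.

How it is judged:
By the outcome, as a careful person would: the job done as asked, in the order asked, and still so for the second after the job is handed in, with the robot touching nothing.
It also fails if it takes over 115 s, if anything falls off the work surface, if the arm or the gripper's body presses on something with over 40 N, if the wrist force passes 120 N, or if a joint passes its speed limit or range.

## Working session

There is one attempt and no reset: what is moved stays moved. The work goes in short steps, Python scripts to look and compute and a tool call to move; the robot and the scene stay as the last step left them, time stands still between calls to the robot, and variables do not carry over. Pictures are saved under pics/ and viewed, at most 14 in all, crops included, and the job is handed in when it is done.

Besides the shell and the picture viewer there is one more tool, called after "Call:" by a JSON object that holds its "fn" and its "kwargs". apply_moves: Moves the arm, as the interface text tells. Its arguments: {"type":"object","properties":{"rows":{"type":"array","items":{"type":"array","items":{"type":"number"}}},"claw":{"type":"number"},"newtons":{"type":"number"}},"required":["rows"]}

```bash
mkdir -p pics; cat > h.py <<'E'
import numpy as np, cv2
from scipy.spatial.transform import Rotation as R
from bench import r
def P(f):
    K=np.array(f["intrinsics"]);e=np.array(f["eye"]);A=np.array(f["attitude"])
    A=A if A.shape==(3,3) else R.from_rotvec(A).as_matrix()
    return K,e,A
def ray(f,p):
    K,e,A=P(f);d=np.linalg.solve(K,[p[0],p[1],1.]);return e,A@(d*[1,-1,-1])
def atz(f,p,z):
    e,d=ray(f,p);return e+d*(z-e[2])/d[2]
def tri(obs):
    M=np.zeros((3,3));b=np.zeros(3)
    for f,p in obs:
        e,d=ray(f,p);d/=np.linalg.norm(d);Q=np.eye(3)-np.outer(d,d);M+=Q;b+=Q@e
    return np.linalg.solve(M,b)
def save(f,n): cv2.imwrite(f"pics/{n}.png",f["pixels"][:,:,::-1])
E
python3 - <<'E'
from h import *
np.set_printoptions(precision=4,suppress=True)
o=r.get_obs();print({k:np.round(v,3) for k,v in o.items()})
s=r.grab_frame("scene");t=r.grab_frame("top");save(s,"s0");save(t,"t0")
print(s.keys());print(s["eye"],s["attitude"],s["intrinsics"]);print(t["eye"],t["attitude"])
for n in "big_cap_mid small_cap_mid wide_sink_mid narrow_sink_mid transformer_mid round_dish long_tray square_tray flux_mid spool_mid".split():
    a=r.landmark_of(s,n);b=r.landmark_of(t,n)
    print(n,[(np.round(x["point"]),round(x["conf"],2)) for x in a[:3]],[(np.round(x["point"]),round(x["conf"],2)) for x in b[:3]], tri([(s,a[0]["point"]),(t,b[0]["point"])]) if a and b else "")
E
```

```text
{'clock': np.float64(0.0), 'joints': array([ 1.212,  0.478,  0.022,  1.557, -0.012,  1.109, -0.083]), 'qvel': array([-0.001, -0.   , -0.001,  0.   ,  0.   ,  0.001, -0.001]), 'tau': array([ -0.001, -59.645,   1.607, -28.12 ,   0.012,   0.009,   0.   ]), 'tcp_pos': array([ 0.167, -0.653,  0.202]), 'orientation': array([-3.115, -0.393,  0.001]), 'contact_force': array([0.139, 0.049, 0.45 ]), 'moment': array([-0.002, -0.034, -0.025]), 'gripper_force': np.float64(0.0), 'grip_width': np.float64(0.085)}
dict_keys(['pixels', 'intrinsics', 'eye', 'attitude', 'shot'])
[0.8036 0.4293 0.9058] [0.1809 0.7008 2.5439] [[521.2148   0.     278.9083]
 [  0.     521.2148 211.6269]
 [  0.       0.       1.    ]]
[0.4983 0.0128 1.0314] [ 0.0766 -0.0836 -1.5598]
big_cap_mid [(array([300., 190.]), 0.86), (array([258., 184.]), 0.33)] [(array([313., 276.]), 0.84), (array([230., 233.]), 0.4)] [ 0.4801 -0.0578  0.0132]
small_cap_mid [(array([257., 188.]), 0.66)] [(array([338., 237.]), 0.54)] [ 0.5565 -0.1066  0.0123]
wide_sink_mid [(array([332., 226.]), 0.83)] [] 
narrow_sink_mid [(array([304., 269.]), 0.62)] [(array([230., 233.]), 0.75), (array([133., 238.]), 0.45)] [0.5664 0.1096 0.0353]
transformer_mid [(array([366., 270.]), 0.65)] [(array([202., 280.]), 0.76)] [0.4702 0.1651 0.0351]
round_dish [(array([220., 257.]), 0.82)] [(array([292., 177.]), 0.93)] [ 0.6875 -0.0123 -0.0091]
long_tray [(array([203., 113.]), 0.61)] [(array([458., 236.]), 0.78)] [ 0.5626 -0.3617 -0.0072]
square_tray [(array([377., 372.]), 0.92), (array([362., 270.]), 0.16)] [] 
flux_mid [(array([275., 220.]), 0.67)] [(array([291., 233.]), 0.62)] [ 0.5642 -0.0114  0.0298]
spool_mid [(array([275., 152.]), 0.92)] [(array([365., 279.]), 0.92)] [ 0.4757 -0.1656  0.0151]
```

View pics/s0.png

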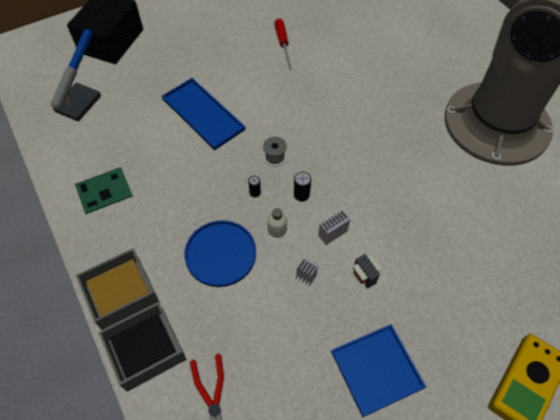

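View pics/t0.png

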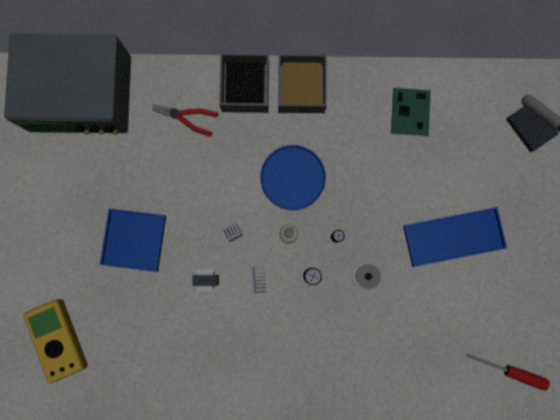

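The top view shows the components in a cluster: narrow sink (233,232), flux (289,233), small cap (338,237), transformer (205,280), wide sink (259,279), big cap (313,277), spool (368,277). Around them are the dish (293,177), the square tray (133,240) and the long tray (455,237). Next I'll take closer crops and outlines.

```bash
python3 - <<'E'
from h import *
np.set_printoptions(precision=4,suppress=True)
s=r.grab_frame("scene");t=r.grab_frame("top")
a=cv2.resize(t["pixels"][215:300,185:385],(800,340),interpolation=3)
cv2.imwrite("pics/t1.png",cv2.convertScaleAbs(a[:,:,::-1],alpha=1.6))
b=cv2.resize(s["pixels"][135:295,240:390],(562,600),interpolation=3)
cv2.imwrite("pics/s1.png",cv2.convertScaleAbs(b[:,:,::-1],alpha=1.6))
H=dict(big_cap_mid=.06,small_cap_mid=.046,wide_sink_mid=.05,narrow_sink_mid=.05,transformer_mid=.044,flux_mid=.072,spool_mid=.04)
for n in H:
    c=[]
    for f in (s,t):
        q=r.outline_of(f,n)
        for x in q[:2]:
            if x["conf"]<.4: continue
            m=x["pixels"].astype(np.uint8);cn=max(cv2.findContours(m,0,2)[0],key=cv2.contourArea)
            print(n,"s" if f is s else "t",round(x["conf"],2),m.sum(),np.round(cv2.minAreaRect(cn)[0],1),np.round(cv2.minAreaRect(cn)[1],1),round(cv2.minAreaRect(cn)[2]), "at h/2:",atz(f,cv2.minAreaRect(cn)[0],H[n]/2)[:2])
# trays: blue segmentation
for f,nm in((s,"s"),(t,"t")):
    hsv=cv2.cvtColor(f["pixels"],cv2.COLOR_RGB2HSV);m=cv2.inRange(hsv,(105,150,50),(130,255,255))
    for cn in cv2.findContours(m,0,2)[0]:
        if cv2.contourArea(cn)<1000: continue
        rc=cv2.minAreaRect(cn)
        ap=cv2.approxPolyDP(cn,6,True)[:,0]
        print(nm,"tray",np.round(rc[0],1),cv2.contourArea(cn),len(ap),"rim corners:",[atz(f,p,.014)[:2] for p in ap] if len(ap)<6 else atz(f,cv2.fitEllipse(cn)[0],.014)[:2])
E
```

```text
big_cap_mid s 0.95 456 [301.5 187. ] [28. 17.] 90 at h/2: [ 0.481  -0.0534]
big_cap_mid t 0.67 271 [312.  276.5] [17. 18.] 90 at h/2: [ 0.4773 -0.0537]
small_cap_mid s 0.63 237 [254.  186.5] [21. 12.] 90 at h/2: [ 0.5616 -0.1059]
small_cap_mid t 0.66 139 [336.8 236.3] [11.3 13.4] 45 at h/2: [ 0.5592 -0.1045]
wide_sink_mid s 0.8 692 [333.  226.5] [21.9 36.1] 56 at h/2: [0.473  0.0525]
wide_sink_mid t 0.7 227 [257.2 280. ] [26.9 12.7] 85 at h/2: [0.4692 0.0566]
narrow_sink_mid s 0.65 424 [306.5 270.3] [21.1 22.7] 34 at h/2: [0.5652 0.1064]
narrow_sink_mid t 0.57 201 [232. 233.] [13.4 16.1] 63 at h/2: [0.5637 0.1093]
transformer_mid s 0.67 754 [365.5 270.9] [32.3 28.5] 55 at h/2: [0.4702 0.16  ]
transformer_mid t 0.88 466 [205. 280.] [20. 26.] 90 at h/2: [0.4681 0.1624]
flux_mid s 0.98 471 [276.5 222.5] [29. 19.] 90 at h/2: [ 0.5666 -0.0037]
flux_mid t 0.52 243 [288.  234.5] [17. 16.] 90 at h/2: [ 0.561  -0.0046]
spool_mid s 0.65 578 [274.  151.5] [29. 22.] 90 at h/2: [ 0.4819 -0.1653]
spool_mid t 0.57 551 [366.5 277. ] [24. 27.] 90 at h/2: [ 0.4771 -0.1652]
s tray [378.  368.5] 4731.0 4 rim corners: [array([0.487 , 0.2659]), array([0.6021, 0.2535]), array([0.6144, 0.3659]), array([0.5017, 0.3793])]
s tray [219.5 253. ] 3513.0 8 rim corners: [ 0.6869 -0.0096]
s tray [203.2 111.7] 2566.5 4 rim corners: [array([ 0.6223, -0.4371]), array([ 0.5872, -0.2412]), array([ 0.5088, -0.257 ]), array([ 0.5439, -0.4542])]
t tray [132.4 239.8] 3035.5 4 rim corners: [array([0.6117, 0.3636]), array([0.5004, 0.377 ]), array([0.4872, 0.2642]), array([0.5982, 0.2515])]
t tray [454.7 236.5] 3719.0 4 rim corners: [array([ 0.6217, -0.4366]), array([ 0.5823, -0.2447]), array([ 0.5023, -0.2619]), array([ 0.5409, -0.4523])]
t tray [292.5 177. ] 3088.5 8 rim corners: [ 0.6826 -0.0134]
```

View pics/t1.png

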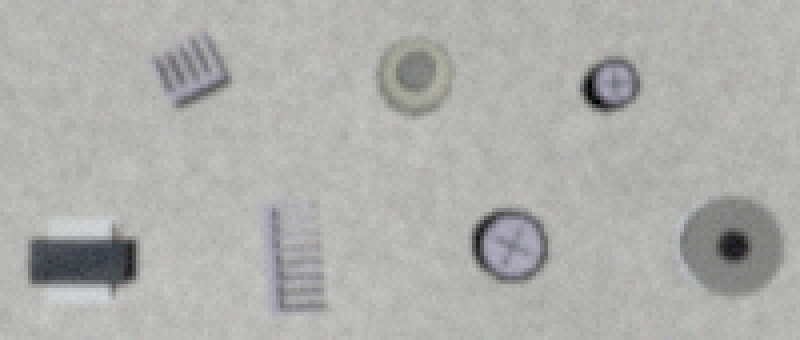

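View pics/s1.png

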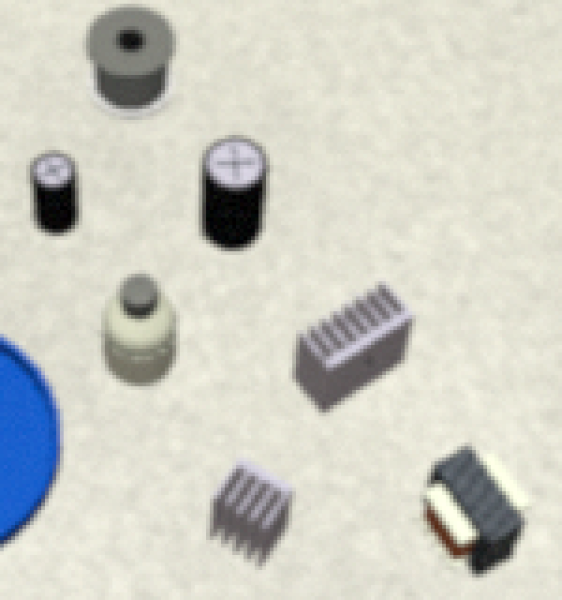

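The crops show every part upright. In the top crop the cap tops are at (513,246) and (616,83), the transformer core's top centre is near (80,261), the wide sink's back plate is on its left edge, and the narrow sink's plate runs (176,105)-(230,78). I'll triangulate these picks from both views.

```bash
python3 - <<'E'
from h import *
np.set_printoptions(precision=4,suppress=True)
s=r.grab_frame("scene");t=r.grab_frame("top")
T=lambda x,y:(185+(x+.5)/4-.5,215+(y+.5)/4-.5)
S=lambda x,y:(240+(x+.5)*150/562-.5,135+(y+.5)/3.75-.5)
pk=dict(big=[(513,246),(236,163)],small=[(616,83),(54,170)],flux=[(415,72),(140,287)],spool=[(733,245),(131,40)],
 w_b0=[(270,207),(411,316)],w_b1=[(277,311),(322,364)],w_f0=[(317,205),(383,286)],w_f1=[(325,309),(301,338)],
 n_b0=[(176,105),(293,489)],n_b1=[(230,78),(240,461)],n_f0=[(154,58),(266,532)],n_f1=[(208,33),(213,503)],
 tr=[(80.5,261),(479,492)])
for k,(a,b) in pk.items():
    p=tri([(t,T(*a)),(s,S(*b))])
    h=dict(w=.05,n=.05,b=.06,s=.046,f=.072,t=.044)[k[0]]
    if k=="spool":h=.04
    print(k,p,"top@h",atz(t,T(*a),h)[:2],"scene@h",atz(s,S(*b),h)[:2])
for a in [(30,240),(131,240),(30,282),(131,282),(48,220),(113,220),(48,303),(113,303)]: print("tr",a,atz(t,T(*a),.044)[:2])
for b in [(430,486),(468,448),(522,524),(482,560)]: print("tr s",b,atz(s,S(*b),.044)[:2])
E
```

```text
big [ 0.479  -0.0537  0.0597] top@h [ 0.4787 -0.0534] scene@h [ 0.4794 -0.0537]
small [ 0.56   -0.1059  0.0453] top@h [ 0.5596 -0.1056] scene@h [ 0.5605 -0.1056]
flux [ 0.5632 -0.0053  0.073 ] top@h [ 0.5624 -0.0047] scene@h [ 0.5637 -0.0064]
spool [ 0.4801 -0.1645  0.0409] top@h [ 0.4797 -0.1644] scene@h [ 0.4801 -0.1654]
w_b0 [0.4826 0.0752 0.1024] top@h [0.4965 0.066 ] scene@h [0.4466 0.0646]
w_b1 [ 0.4613  0.0528 -0.0067] top@h [0.4457 0.0617] scene@h [0.5004 0.0658]
w_f0 [0.4837 0.0532 0.0993] top@h [0.4977 0.0428] scene@h [0.4493 0.0428]
w_f1 [ 0.4607  0.0289 -0.0162] top@h [0.4469 0.0382] scene@h [0.5017 0.048 ]
n_b0 [0.5467 0.1141 0.0427] top@h [0.5464 0.1133] scene@h [0.5489 0.1168]
n_b1 [0.5606 0.0876 0.0402] top@h [0.56   0.0868] scene@h [0.5634 0.0915]
n_f0 [0.5698 0.1261 0.0412] top@h [0.5696 0.1247] scene@h [0.5718 0.1295]
n_f1 [0.5832 0.0994 0.0379] top@h [0.5824 0.0981] scene@h [0.586  0.1041]
tr [0.469  0.1598 0.0424] top@h [0.469  0.1596] scene@h [0.4697 0.1603]
tr (30, 240) [0.4791 0.1849]
tr (131, 240) [0.4795 0.1349]
tr (30, 282) [0.4585 0.1843]
tr (131, 282) [0.4589 0.1344]
tr (48, 220) [0.489  0.1763]
tr (113, 220) [0.4893 0.144 ]
tr (48, 303) [0.4483 0.1752]
tr (113, 303) [0.4486 0.1431]
tr s (430, 486) [0.4885 0.146 ]
tr s (468, 448) [0.461  0.1381]
tr s (522, 524) [0.4613 0.1843]
tr s (482, 560) [0.4885 0.1902]
```

```bash
cat > plan.py <<'E'
# plan the calls from the commanded pose (kept in cmd.json): x,y,z,yaw of tool x in deg, tool down
import json,os,sys,math
from h import *
def Rd(psi):
    c,s=math.cos(psi),math.sin(psi);return np.array([[c,s,0],[s,-c,0],[0,0,-1.]])
def plan(wps,cur=None):
    if cur is None:
        cur=json.load(open("cmd.json")) if os.path.exists("cmd.json") else [.168,-.654,.203,14.4]
    p=np.array(cur[:3]);y=cur[3]
    for w in wps:
        w=np.array(w,float)
        n=max(1,math.ceil(np.linalg.norm(w[:3]-p)/.245),math.ceil(abs(w[3]-y)/42))
        for i in range(n):
            k=n-i;d=(w[:3]-p)/k;dy=(w[3]-y)/k
            v=np.round(Rd(np.radians(y)).T@d/.25,3);tz=round(-dy/90,3)
            rows=max(math.ceil(np.linalg.norm(v)*.25/.0625-.02),math.ceil(abs(tz)*90/10.7-.02),1)
            print(list(v),"tz",tz,"rows>=",rows)
            p=p+Rd(np.radians(y))@v*.25;y-=tz*90
        print("  -> at",np.round(p,4),round(y,2))
    json.dump([*p,y],open("cmd.json","w"))
def check():
    o=r.get_obs();M=R.from_rotvec(o["orientation"]).as_matrix()
    print("t",round(o["clock"],2),"tcp",np.round(o["tcp_pos"],4),"yaw",round(np.degrees(math.atan2(M[1,0],M[0,0])),2),"tilt",np.round(M[:2,2],4),"F",np.round(o["contact_force"],1),"w",round(o["grip_width"],4),"gf",round(o["gripper_force"],1))
E
python3 -c "
from plan import *
check();plan([(.479,-.0537,.16,90),(.479,-.0537,.07,90),(.479,-.0537,.022,90)])"
```

```text
t 2.0 tcp [ 0.1675 -0.6539  0.2028] yaw 14.37 tilt [ 0.     -0.0001] F [ 0.9 -0.7  0. ] w 0.0853 gf 0.0
[np.float64(0.601), np.float64(-0.672), np.float64(0.057)] tz -0.28 rows>= 4
[np.float64(0.83), np.float64(-0.353), np.float64(0.057)] tz -0.28 rows>= 4
[np.float64(0.9), np.float64(0.035), np.float64(0.058)] tz -0.28 rows>= 4
  -> at [ 0.4791 -0.0538  0.16  ] 90.0
[np.float64(0.0), np.float64(-0.0), np.float64(0.36)] tz 0.0 rows>= 2
  -> at [ 0.4791 -0.0538  0.07  ] 90.0
[np.float64(0.0), np.float64(-0.0), np.float64(0.192)] tz 0.0 rows>= 1
  -> at [ 0.4791 -0.0538  0.022 ] 90.0
```

Call:
{"fn": "apply_moves", "kwargs": {"rows": [[0.601,-0.672,0.057,0,0,-0.28],[0.601,-0.672,0.057,0,0,-0.28],[0.601,-0.672,0.057,0,0,-0.28],[0.601,-0.672,0.057,0,0,-0.28],[0.601,-0.672,0.057,0,0,-0.28]], "claw": 1, "newtons": 30}}

```text
clock: 2.62
tcp_pos: [0.2734, -0.4511, 0.1887]
orientation: [-2.953, -1.071, -0.001]
contact_force: [0.2, -1.4, 0.3]
grip_width: 0.0855
gripper_force: 0.0
```

Call:
{"fn": "apply_moves", "kwargs": {"rows": [[0.83,-0.353,0.057,0,0,-0.28],[0.83,-0.353,0.057,0,0,-0.28],[0.83,-0.353,0.057,0,0,-0.28],[0.83,-0.353,0.057,0,0,-0.28],[0.83,-0.353,0.057,0,0,-0.28]]}}

```text
clock: 3.25
tcp_pos: [0.3766, -0.2522, 0.1746]
orientation: [2.649, 1.688, 0.001]
contact_force: [0.2, -1.5, 0.4]
grip_width: 0.0853
gripper_force: 0.0
```

Call:
{"fn": "apply_moves", "kwargs": {"rows": [[0.9,0.035,0.058,0,0,-0.28],[0.9,0.035,0.058,0,0,-0.28],[0.9,0.035,0.058,0,0,-0.28],[0.9,0.035,0.058,0,0,-0.28],[0.9,0.035,0.058,0,0,-0.28]]}}

```text
clock: 3.88
tcp_pos: [0.4806, -0.0528, 0.1599]
orientation: [2.219, 2.224, 0.002]
contact_force: [0.3, -0.5, 0.5]
grip_width: 0.0855
gripper_force: 0.0
```

```bash
python3 -c "
from plan import *
check();t=r.grab_frame('scene');a=cv2.resize(t['pixels'][60:300,200:440],(600,600),interpolation=3);cv2.imwrite('pics/s2.png',a[:,:,::-1])"
```

```text
t 3.88 tcp [ 0.4806 -0.0528  0.1599] yaw 90.11 tilt [0.001 0.001] F [ 0.3 -0.5  0.5] w 0.0855 gf 0.0
```

View pics/s2.png

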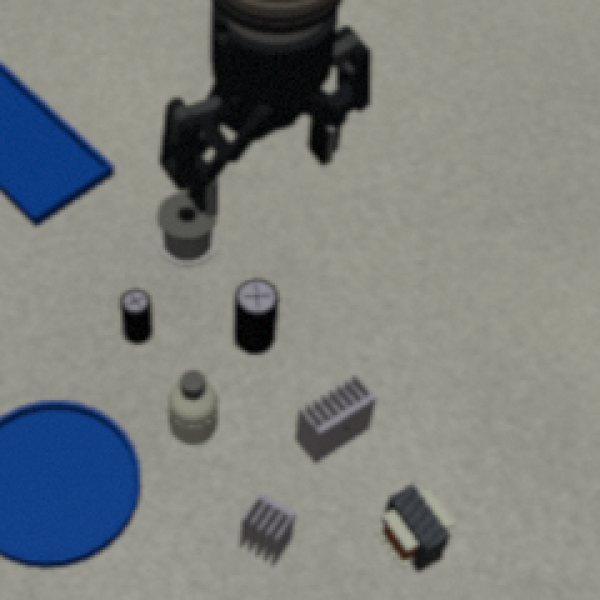

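The gripper hovers above and behind the big cap, with its fingers open along world x and clear of neighbours. I'll descend and grip.

Call:
{"fn": "apply_moves", "kwargs": {"rows": [[0,0,0.2,0,0,0],[0,0,0.36,0,0,0],[0,0,0.48,0,0,0],[0,0,0.552,0,0,0],[0,0,0.552,0,0,0]]}}

```text
clock: 4.55
tcp_pos: [0.4781, -0.0554, 0.021]
orientation: [-2.224, -2.218, 0.003]
contact_force: [0.1, 0.5, 0.9]
grip_width: 0.0851
gripper_force: 0.0
```

Call:
{"fn": "apply_moves", "kwargs": {"rows": [[0,0,0,0,0,0],[0,0,0,0,0,0],[0,0,0,0,0,0],[0,0,0,0,0,0],[0,0,0,0,0,0]], "claw": 0, "newtons": 30}}

```text
clock: 5.18
tcp_pos: [0.4796, -0.0539, 0.0228]
orientation: [2.221, 2.22, 0.001]
contact_force: [-1.1, 0.0, 6.7]
grip_width: 0.0332
gripper_force: 29.2
```

```bash
python3 -c "
from plan import *
check();plan([(.479,-.0537,.13,90),(.685,-.043,.10,90),(.685,-.043,.027,90)])"
```

```text
t 5.17 tcp [ 0.4796 -0.0539  0.0228] yaw 89.97 tilt [ 0.0014 -0.0006] F [-1.1  0.   6.7] w 0.0332 gf 29.2
[np.float64(0.0), np.float64(-0.0), np.float64(-0.432)] tz 0.0 rows>= 2
  -> at [ 0.4791 -0.0538  0.13  ] 90.0
[np.float64(0.043), np.float64(0.824), np.float64(0.12)] tz 0.0 rows>= 4
  -> at [ 0.6851 -0.043   0.1   ] 90.0
[np.float64(0.0), np.float64(-0.0), np.float64(0.292)] tz 0.0 rows>= 2
  -> at [ 0.6851 -0.043   0.027 ] 90.0
```

Call:
{"fn": "apply_moves", "kwargs": {"rows": [[0,0,-0.1,0,0,0],[0,0,-0.3,0,0,0],[0,0,-0.432,0,0,0],[0,0,-0.432,0,0,0]]}}

```text
clock: 5.68
tcp_pos: [0.481, -0.054, 0.1325]
orientation: [2.219, 2.217, 0.005]
contact_force: [0.8, -0.0, -1.7]
grip_width: 0.033
gripper_force: 30.2
```

Call:
{"fn": "apply_moves", "kwargs": {"rows": [[0.01,0.2,0.03,0,0,0],[0.02,0.4,0.06,0,0,0],[0.03,0.6,0.09,0,0,0],[0.043,0.824,0.12,0,0,0],[0.043,0.824,0.12,0,0,0]]}}

```text
clock: 6.3
tcp_pos: [0.6868, -0.0422, 0.0966]
orientation: [-2.22, -2.22, 0.0]
contact_force: [-0.8, -0.4, -0.4]
grip_width: 0.033
gripper_force: 30.3
```

Call:
{"fn": "apply_moves", "kwargs": {"rows": [[0,0,0.14,0,0,0],[0,0,0.24,0,0,0],[0,0,0.28,0,0,0],[0,0,0.292,0,0,0],[0,0,0.292,0,0,0]]}}

```text
clock: 6.92
tcp_pos: [0.685, -0.0432, 0.0274]
orientation: [2.221, 2.221, 0.001]
contact_force: [1.1, 0.1, 0.3]
grip_width: 0.033
gripper_force: 30.3
```

```bash
python3 -c "
from plan import *
check();t=r.grab_frame('scene');a=cv2.resize(t['pixels'][180:300,170:290],(600,600),interpolation=3);cv2.imwrite('pics/s3.png',a[:,:,::-1])"
```

```text
t 6.92 tcp [ 0.685  -0.0432  0.0274] yaw 89.98 tilt [ 0.0007 -0.0001] F [1.1 0.1 0.3] w 0.033 gf 30.3
```

View pics/s3.png

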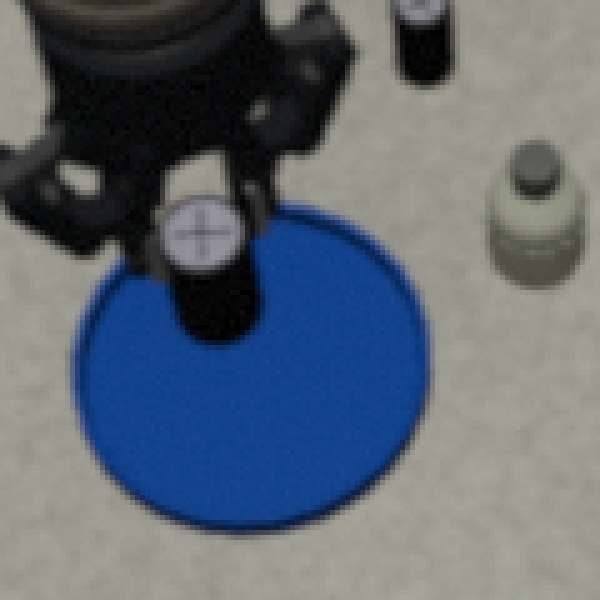

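The cap is gripped upright inside the dish, just above the floor. I'll lower it in 0.5 mm steps until it touches.

Call:
{"fn": "apply_moves", "kwargs": {"rows": [[0,0,0.002,0,0,0],[0,0,0.002,0,0,0]]}}

```text
clock: 7.22
tcp_pos: [0.6853, -0.0432, 0.0269]
orientation: [2.222, 2.22, 0.001]
contact_force: [-0.8, -0.5, 3.1]
grip_width: 0.033
gripper_force: 30.6
```

Call:
{"fn": "apply_moves", "kwargs": {"rows": [[0,0,0.002,0,0,0],[0,0,0.002,0,0,0],[0,0,0.002,0,0,0]]}}

```text
clock: 7.6
tcp_pos: [0.6854, -0.0432, 0.0269]
orientation: [2.222, 2.22, 0.001]
contact_force: [-2.7, 0.0, 6.8]
grip_width: 0.0333
gripper_force: 31.0
```

```bash
python3 -c "
from plan import *
check()"
```

```text
t 7.6 tcp [ 0.6854 -0.0432  0.0269] yaw 89.96 tilt [ 0.0009 -0.0003] F [-2.7  0.   6.8] w 0.0333 gf 31.0
```

Call:
{"fn": "apply_moves", "kwargs": {"rows": [[0,0,0,0,0,0],[0,0,0,0,0,0],[0,0,0,0,0,0],[0,0,0,0,0,0]], "claw": 0.8}}

```text
clock: 8.1
tcp_pos: [0.6849, -0.0432, 0.0256]
orientation: [-2.222, -2.221, 0.0]
contact_force: [-0.5, -0.3, 0.2]
grip_width: 0.0681
gripper_force: 0.0
```

```bash
python3 -c "
from plan import *
check()
plan([(.685,-.043,.13,90),(.56,-.1057,.10,90),(.56,-.1057,.015,90)],[.6851,-.043,.026,90])"
```

```text
t 8.1 tcp [ 0.6849 -0.0432  0.0256] yaw 89.97 tilt [-0.0002  0.    ] F [-0.5 -0.3  0.2] w 0.0681 gf 0.0
[np.float64(-0.0), np.float64(-0.0), np.float64(-0.416)] tz -0.0 rows>= 2
  -> at [ 0.6851 -0.043   0.13  ] 90.0
[np.float64(-0.251), np.float64(-0.5), np.float64(0.12)] tz -0.0 rows>= 3
  -> at [ 0.5601 -0.1057  0.1   ] 90.0
[np.float64(0.0), np.float64(-0.0), np.float64(0.34)] tz -0.0 rows>= 2
  -> at [ 0.5601 -0.1057  0.015 ] 90.0
```

Call:
{"fn": "apply_moves", "kwargs": {"rows": [[0,0,-0.1,0,0,0],[0,0,-0.3,0,0,0],[0,0,-0.416,0,0,0]]}}

```text
clock: 8.48
tcp_pos: [0.686, -0.0429, 0.1324]
orientation: [2.221, 2.22, 0.003]
contact_force: [-0.4, -0.1, 1.0]
grip_width: 0.0685
gripper_force: 0.0
```

Call:
{"fn": "apply_moves", "kwargs": {"rows": [[-0.1,-0.2,0.05,0,0,0],[-0.2,-0.4,0.1,0,0,0],[-0.251,-0.5,0.12,0,0,0],[-0.251,-0.5,0.12,0,0,0]], "claw": 1}}

```text
clock: 8.98
tcp_pos: [0.5576, -0.1078, 0.0993]
orientation: [-2.224, -2.217, 0.004]
contact_force: [0.2, 0.2, -0.1]
grip_width: 0.0853
gripper_force: 0.0
```

Call:
{"fn": "apply_moves", "kwargs": {"rows": [[0,0,0.15,0,0,0],[0,0,0.26,0,0,0],[0,0,0.32,0,0,0],[0,0,0.34,0,0,0],[0,0,0.34,0,0,0]]}}

```text
clock: 9.6
tcp_pos: [0.5607, -0.1056, 0.0153]
orientation: [2.221, 2.221, 0.001]
contact_force: [0.3, -0.0, 0.4]
grip_width: 0.0849
gripper_force: 0.0
```

Call:
{"fn": "apply_moves", "kwargs": {"rows": [[0,0,0,0,0,0],[0,0,0,0,0,0],[0,0,0,0,0,0],[0,0,0,0,0,0],[0,0,0,0,0,0]], "claw": 0, "newtons": 25}}

```text
clock: 10.22
tcp_pos: [0.5603, -0.106, 0.0152]
orientation: [2.222, 2.22, 0.0]
contact_force: [-0.2, -0.4, 4.5]
grip_width: 0.0219
gripper_force: 24.4
```

```bash
python3 -c "
from plan import *
check();t=r.grab_frame('scene');a=cv2.resize(t['pixels'][130:290,170:330],(600,600),interpolation=3);cv2.imwrite('pics/s4.png',a[:,:,::-1])
plan([(.56,-.1057,.12,90),(.685,.020,.10,90),(.685,.020,.020,90)])"
```

```text
t 10.22 tcp [ 0.5603 -0.106   0.0152] yaw 89.96 tilt [ 0.0006 -0.0002] F [-0.2 -0.4  4.5] w 0.0219 gf 24.4
[np.float64(0.0), np.float64(-0.0), np.float64(-0.42)] tz -0.0 rows>= 2
  -> at [ 0.5601 -0.1057  0.12  ] 90.0
[np.float64(0.503), np.float64(0.5), np.float64(0.08)] tz -0.0 rows>= 3
  -> at [0.6851 0.02   0.1   ] 90.0
[np.float64(-0.0), np.float64(-0.0), np.float64(0.32)] tz -0.0 rows>= 2
  -> at [0.6851 0.02   0.02  ] 90.0
```

View pics/s4.png

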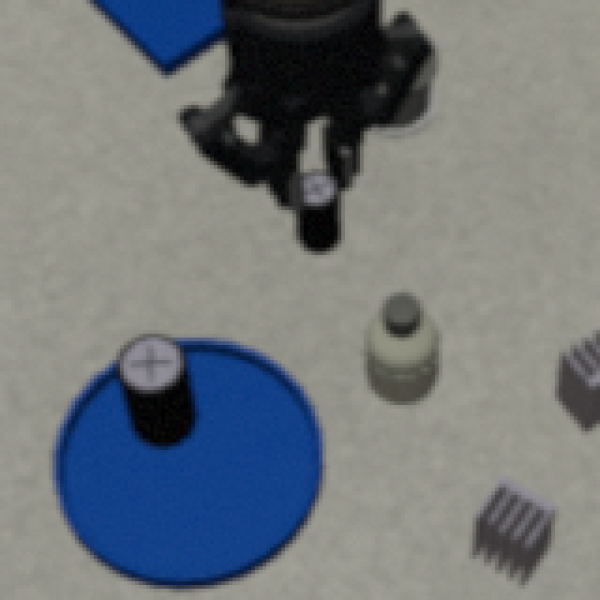

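The big cap stands upright in the dish and the small cap is held square. I'll carry it over.

Call:
{"fn": "apply_moves", "kwargs": {"rows": [[0,0,-0.1,0,0,0],[0,0,-0.3,0,0,0],[0,0,-0.42,0,0,0],[0,0,-0.42,0,0,0]]}}

```text
clock: 10.78
tcp_pos: [0.5616, -0.106, 0.122]
orientation: [2.22, 2.218, 0.004]
contact_force: [-0.7, 1.0, -1.0]
grip_width: 0.0226
gripper_force: 24.6
```

Call:
{"fn": "apply_moves", "kwargs": {"rows": [[0.15,0.15,0.02,0,0,0],[0.3,0.3,0.05,0,0,0],[0.42,0.42,0.07,0,0,0],[0.503,0.5,0.08,0,0,0],[0.503,0.5,0.08,0,0,0]]}}

```text
clock: 11.4
tcp_pos: [0.6846, 0.0229, 0.0974]
orientation: [-2.216, -2.223, 0.001]
contact_force: [-0.6, 0.2, -0.5]
grip_width: 0.0221
gripper_force: 24.6
```

Call:
{"fn": "apply_moves", "kwargs": {"rows": [[0,0,0.14,0,0,0],[0,0,0.24,0,0,0],[0,0,0.3,0,0,0],[0,0,0.32,0,0,0],[0,0,0.32,0,0,0]]}}

```text
clock: 12.02
tcp_pos: [0.6851, 0.0195, 0.0202]
orientation: [2.222, 2.22, 0.0]
contact_force: [-0.9, 0.2, 0.8]
grip_width: 0.0223
gripper_force: 24.6
```

Call:
{"fn": "apply_moves", "kwargs": {"rows": [[0,0,0.002,0,0,0],[0,0,0.002,0,0,0]]}}

```text
clock: 12.28
tcp_pos: [0.6853, 0.0197, 0.0197]
orientation: [2.222, 2.22, 0.001]
contact_force: [-0.9, 0.3, -0.4]
grip_width: 0.0224
gripper_force: 24.6
```

Call:
{"fn": "apply_moves", "kwargs": {"rows": [[0,0,0.002,0,0,0],[0,0,0.002,0,0,0],[0,0,0.002,0,0,0]]}}

```text
clock: 12.65
tcp_pos: [0.6854, 0.0199, 0.0193]
orientation: [2.222, 2.22, 0.001]
contact_force: [0.3, -0.1, 3.6]
grip_width: 0.0221
gripper_force: 25.2
```

Call:
{"fn": "apply_moves", "kwargs": {"rows": [[0,0,0,0,0,0],[0,0,0,0,0,0],[0,0,0,0,0,0],[0,0,0,0,0,0]], "claw": 0.7}}

```text
clock: 13.15
tcp_pos: [0.6849, 0.0198, 0.0187]
orientation: [-2.222, -2.221, 0.0]
contact_force: [0.5, -0.5, -0.2]
grip_width: 0.0594
gripper_force: 0.0
```

```bash
python3 -c "
from plan import *
check()
plan([(.685,.02,.15,90),(.473,.0537,.13,183.5),(.473,.0537,.017,183.5)],[.6851,.02,.019,90])"
```

```text
t 13.15 tcp [0.6849 0.0198 0.0187] yaw 89.97 tilt [-0.0002 -0.    ] F [ 0.5 -0.5 -0.2] w 0.0594 gf 0.0
[np.float64(-0.0), np.float64(-0.0), np.float64(-0.524)] tz -0.0 rows>= 3
  -> at [0.6851 0.02   0.15  ] 90.0
[np.float64(0.045), np.float64(-0.283), np.float64(0.027)] tz -0.346 rows>= 3
[np.float64(0.185), np.float64(-0.219), np.float64(0.026)] tz -0.346 rows>= 3
[np.float64(0.271), np.float64(-0.092), np.float64(0.027)] tz -0.347 rows>= 3
  -> at [0.4729 0.0537 0.13  ] 183.51
[np.float64(-0.0), np.float64(0.0), np.float64(0.452)] tz 0.0 rows>= 2
  -> at [0.4729 0.0537 0.017 ] 183.51
```

Call:
{"fn": "apply_moves", "kwargs": {"rows": [[0,0,-0.1,0,0,0],[0,0,-0.3,0,0,0],[0,0,-0.524,0,0,0],[0,0,-0.524,0,0,0]]}}

```text
clock: 13.65
tcp_pos: [0.6885, 0.0207, 0.1556]
orientation: [2.218, 2.216, 0.012]
contact_force: [-0.2, 0.0, -0.6]
grip_width: 0.0596
gripper_force: 0.0
```

Call:
{"fn": "apply_moves", "kwargs": {"rows": [[0.045,-0.283,0.027,0,0,-0.346],[0.045,-0.283,0.027,0,0,-0.346],[0.045,-0.283,0.027,0,0,-0.346],[0.045,-0.283,0.027,0,0,-0.346]], "claw": 1}}

```text
clock: 14.15
tcp_pos: [0.6137, 0.0308, 0.1423]
orientation: [-1.546, -2.733, 0.001]
contact_force: [0.8, -1.2, -0.3]
grip_width: 0.085
gripper_force: 0.0
```

Call:
{"fn": "apply_moves", "kwargs": {"rows": [[0.185,-0.219,0.026,0,0,-0.346],[0.185,-0.219,0.026,0,0,-0.346],[0.185,-0.219,0.026,0,0,-0.346],[0.185,-0.219,0.026,0,0,-0.346]]}}

```text
clock: 14.65
tcp_pos: [0.5434, 0.0422, 0.1362]
orientation: [-0.761, -3.048, -0.0]
contact_force: [0.5, -1.0, 0.4]
grip_width: 0.0849
gripper_force: 0.0
```

Call:
{"fn": "apply_moves", "kwargs": {"rows": [[0.271,-0.092,0.027,0,0,-0.347],[0.271,-0.092,0.027,0,0,-0.347],[0.271,-0.092,0.027,0,0,-0.347],[0.271,-0.092,0.027,0,0,-0.347],[0.271,-0.092,0.027,0,0,-0.347]]}}

```text
clock: 15.28
tcp_pos: [0.4732, 0.0536, 0.1298]
orientation: [-0.086, 3.14, 0.001]
contact_force: [0.2, 1.7, 0.8]
grip_width: 0.085
gripper_force: 0.0
```

```bash
python3 -c "
from plan import *
check();t=r.grab_frame('scene');a=cv2.resize(t['pixels'][140:300,200:400],(750,600),interpolation=3);cv2.imwrite('pics/s5.png',cv2.convertScaleAbs(a[:,:,::-1],alpha=1.4))"
```

```text
t 15.28 tcp [0.4732 0.0536 0.1298] yaw -176.87 tilt [0.     0.0004] F [0.2 1.7 0.8] w 0.085 gf 0.0
```

View pics/s5.png

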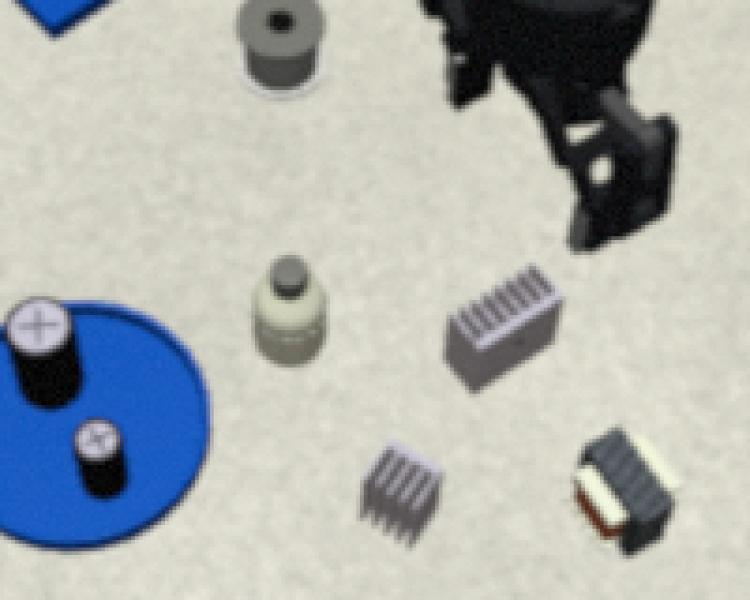

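Both caps stand upright in the dish and the gripper hovers clear above the wide sink. Descending.

Call:
{"fn": "apply_moves", "kwargs": {"rows": [[0,0,0.18,0,0,0],[0,0,0.32,0,0,0],[0,0,0.41,0,0,0],[0,0,0.452,0,0,0],[0,0,0.452,0,0,0]]}}

```text
clock: 15.95
tcp_pos: [0.4728, 0.0537, 0.0166]
orientation: [0.094, -3.14, 0.0]
contact_force: [0.8, -0.0, 0.8]
grip_width: 0.0855
gripper_force: 0.0
```

Call:
{"fn": "apply_moves", "kwargs": {"rows": [[0,0,0,0,0,0],[0,0,0,0,0,0],[0,0,0,0,0,0],[0,0,0,0,0,0],[0,0,0,0,0,0]], "claw": 0, "newtons": 35}}

```text
clock: 16.58
tcp_pos: [0.4733, 0.0536, 0.0174]
orientation: [-0.095, 3.139, -0.001]
contact_force: [-0.6, -1.1, 5.5]
grip_width: 0.0243
gripper_force: 33.9
```

```bash
python3 -c "
from plan import *
check()
plan([(.473,.0537,.15,183.5),(.571,-.392,.12,190),(.571,-.392,.022,190)])"
```

```text
t 16.57 tcp [0.4733 0.0536 0.0174] yaw -176.54 tilt [ 0.0009 -0.0003] F [-0.6 -1.1  5.5] w 0.0243 gf 33.9
[np.float64(-0.0), np.float64(0.0), np.float64(-0.532)] tz 0.0 rows>= 3
  -> at [0.4729 0.0537 0.15  ] 183.51
[np.float64(-0.141), np.float64(-0.902), np.float64(0.06)] tz -0.036 rows>= 4
[np.float64(-0.09), np.float64(-0.908), np.float64(0.06)] tz -0.036 rows>= 4
  -> at [ 0.5709 -0.392   0.12  ] 189.99
[np.float64(-0.0), np.float64(0.0), np.float64(0.392)] tz -0.0 rows>= 2
  -> at [ 0.5709 -0.392   0.022 ] 189.99
```

Call:
{"fn": "apply_moves", "kwargs": {"rows": [[0,0,-0.1,0,0,0],[0,0,-0.3,0,0,0],[0,0,-0.45,0,0,0],[0,0,-0.532,0,0,0],[0,0,-0.532,0,0,0]]}}

```text
clock: 17.2
tcp_pos: [0.4735, 0.0533, 0.1505]
orientation: [-0.094, 3.138, -0.001]
contact_force: [-0.9, -0.2, -0.6]
grip_width: 0.0246
gripper_force: 34.7
```

Call:
{"fn": "apply_moves", "kwargs": {"rows": [[-0.035,-0.22,0.015,0,0,-0.01],[-0.07,-0.45,0.03,0,0,-0.02],[-0.105,-0.67,0.045,0,0,-0.03],[-0.141,-0.902,0.06,0,0,-0.036],[-0.141,-0.902,0.06,0,0,-0.036]]}}

```text
clock: 17.82
tcp_pos: [0.5202, -0.1752, 0.1316]
orientation: [0.17, -3.133, -0.0]
contact_force: [-1.3, 1.8, -1.2]
grip_width: 0.0243
gripper_force: 34.7
```

Call:
{"fn": "apply_moves", "kwargs": {"rows": [[-0.022,-0.23,0.015,0,0,-0.01],[-0.045,-0.45,0.03,0,0,-0.02],[-0.068,-0.67,0.045,0,0,-0.03],[-0.09,-0.908,0.06,0,0,-0.036],[-0.09,-0.908,0.06,0,0,-0.036]]}}

```text
clock: 18.45
tcp_pos: [0.5685, -0.3974, 0.116]
orientation: [0.26, -3.127, -0.0]
contact_force: [0.2, 0.9, -2.2]
grip_width: 0.0246
gripper_force: 34.8
```

Call:
{"fn": "apply_moves", "kwargs": {"rows": [[0,0,0.16,0,0,0],[0,0,0.28,0,0,0],[0,0,0.35,0,0,0],[0,0,0.392,0,0,0],[0,0,0.392,0,0,0]]}}

```text
clock: 19.08
tcp_pos: [0.5715, -0.3912, 0.0223]
orientation: [-0.274, 3.129, 0.0]
contact_force: [0.1, -0.5, -0.4]
grip_width: 0.0252
gripper_force: 35.4
```

```bash
python3 -c "
from plan import *
check();t=r.grab_frame('scene');a=cv2.resize(t['pixels'][60:180,140:290],(750,600),interpolation=3);cv2.imwrite('pics/s6.png',cv2.convertScaleAbs(a[:,:,::-1],alpha=1.4))"
```

```text
t 19.07 tcp [ 0.5715 -0.3912  0.0223] yaw -169.98 tilt [0.001  0.0002] F [ 0.1 -0.5 -0.4] w 0.0252 gf 35.4
```

View pics/s6.png

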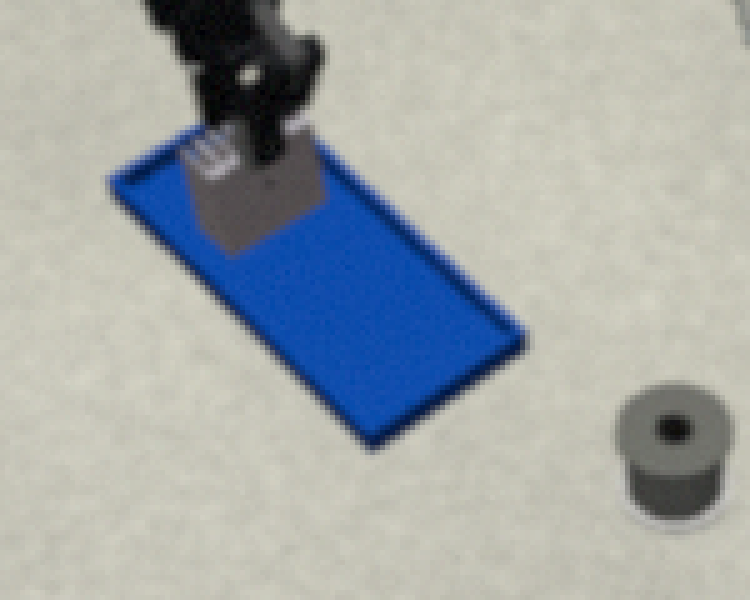

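The wide sink is aligned and inside the tray, near the far end. I'll lower it to contact.

Call:
{"fn": "apply_moves", "kwargs": {"rows": [[0,0,0.003,0,0,0],[0,0,0.003,0,0,0]]}}

```text
clock: 19.38
tcp_pos: [0.5708, -0.3924, 0.0213]
orientation: [-0.272, 3.129, -0.001]
contact_force: [-0.2, -0.2, -0.7]
grip_width: 0.0244
gripper_force: 35.4
```

Call:
{"fn": "apply_moves", "kwargs": {"rows": [[0,0,0.003,0,0,0],[0,0,0.003,0,0,0],[0,0,0.003,0,0,0]]}}

```text
clock: 19.75
tcp_pos: [0.5708, -0.3924, 0.0212]
orientation: [-0.272, 3.129, -0.001]
contact_force: [-1.5, -0.2, 6.0]
grip_width: 0.0244
gripper_force: 36.1
```

Call:
{"fn": "apply_moves", "kwargs": {"rows": [[0,0,0,0,0,0],[0,0,0,0,0,0],[0,0,0,0,0,0],[0,0,0,0,0,0]], "claw": 0.7}}

```text
clock: 20.25
tcp_pos: [0.5706, -0.3921, 0.0202]
orientation: [0.273, -3.13, -0.0]
contact_force: [-0.2, 0.0, 0.5]
grip_width: 0.0601
gripper_force: 0.0
```

```bash
python3 -c "
from plan import *
check()
plan([(.571,-.392,.15,190),(.566,.107,.13,117),(.566,.107,.017,117)],[.5709,-.392,.0205,190])"
```

```text
t 20.25 tcp [ 0.5706 -0.3921  0.0202] yaw -170.04 tilt [-0.0001  0.0001] F [-0.2  0.   0.5] w 0.0601 gf 0.0
[np.float64(-0.0), np.float64(-0.0), np.float64(-0.518)] tz -0.0 rows>= 3
  -> at [ 0.5709 -0.392   0.15  ] 190.0
[np.float64(-0.109), np.float64(0.656), np.float64(0.027)] tz 0.27 rows>= 3
[np.float64(0.171), np.float64(0.643), np.float64(0.026)] tz 0.271 rows>= 3
[np.float64(0.421), np.float64(0.516), np.float64(0.027)] tz 0.27 rows>= 3
  -> at [0.566  0.1071 0.13  ] 117.01
[np.float64(-0.0), np.float64(-0.0), np.float64(0.452)] tz 0.0 rows>= 2
  -> at [0.566  0.1071 0.017 ] 117.01
```

Call:
{"fn": "apply_moves", "kwargs": {"rows": [[0,0,-0.1,0,0,0],[0,0,-0.3,0,0,0],[0,0,-0.518,0,0,0],[0,0,-0.518,0,0,0]]}}

```text
clock: 20.75
tcp_pos: [0.5744, -0.3928, 0.1574]
orientation: [-0.272, 3.121, -0.009]
contact_force: [0.9, 1.2, -0.2]
grip_width: 0.0597
gripper_force: 0.0
```

Call:
{"fn": "apply_moves", "kwargs": {"rows": [[-0.109,0.656,0.027,0,0,0.27],[-0.109,0.656,0.027,0,0,0.27],[-0.109,0.656,0.027,0,0,0.27],[-0.109,0.656,0.027,0,0,0.27],[-0.109,0.656,0.027,0,0,0.27]], "claw": 1}}

```text
clock: 21.38
tcp_pos: [0.5691, -0.2267, 0.1435]
orientation: [0.392, 3.117, -0.002]
contact_force: [-0.3, -0.7, -0.8]
grip_width: 0.0854
gripper_force: 0.0
```

Call:
{"fn": "apply_moves", "kwargs": {"rows": [[0.171,0.643,0.026,0,0,0.271],[0.171,0.643,0.026,0,0,0.271],[0.171,0.643,0.026,0,0,0.271],[0.171,0.643,0.026,0,0,0.271],[0.171,0.643,0.026,0,0,0.271]]}}

```text
clock: 22.0
tcp_pos: [0.5678, -0.0617, 0.1365]
orientation: [1.044, 2.963, -0.001]
contact_force: [-0.2, -1.6, 0.1]
grip_width: 0.0855
gripper_force: 0.0
```

Call:
{"fn": "apply_moves", "kwargs": {"rows": [[0.421,0.516,0.027,0,0,0.27],[0.421,0.516,0.027,0,0,0.27],[0.421,0.516,0.027,0,0,0.27],[0.421,0.516,0.027,0,0,0.27],[0.421,0.516,0.027,0,0,0.27]]}}

```text
clock: 22.62
tcp_pos: [0.5667, 0.1042, 0.1294]
orientation: [1.645, 2.676, -0.002]
contact_force: [0.4, -0.5, 0.2]
grip_width: 0.0855
gripper_force: 0.0
```

```bash
python3 -c "
from plan import *
check();t=r.grab_frame('scene');a=cv2.resize(t['pixels'][70:310,160:400],(600,600),interpolation=3);cv2.imwrite('pics/s7.png',cv2.convertScaleAbs(a[:,:,::-1],alpha=1.4))"
```

```text
t 22.62 tcp [0.5667 0.1042 0.1294] yaw 116.83 tilt [-0.0004 -0.0012] F [ 0.4 -0.5  0.2] w 0.0855 gf 0.0
```

View pics/s7.png

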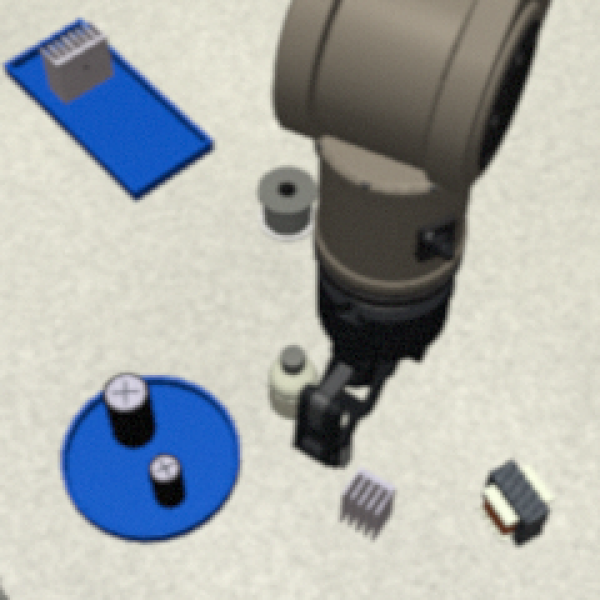

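The wide sink is upright in the long tray and the gripper is oriented over the narrow sink.

Call:
{"fn": "apply_moves", "kwargs": {"rows": [[0,0,0.18,0,0,0],[0,0,0.32,0,0,0],[0,0,0.41,0,0,0],[0,0,0.452,0,0,0],[0,0,0.452,0,0,0]]}}

```text
clock: 23.3
tcp_pos: [0.5661, 0.1054, 0.0165]
orientation: [-1.644, -2.676, 0.001]
contact_force: [0.7, 0.1, 0.4]
grip_width: 0.0851
gripper_force: 0.0
```

Call:
{"fn": "apply_moves", "kwargs": {"rows": [[0,0,0,0,0,0],[0,0,0,0,0,0],[0,0,0,0,0,0],[0,0,0,0,0,0],[0,0,0,0,0,0]], "claw": 0, "newtons": 30}}

```text
clock: 23.92
tcp_pos: [0.5665, 0.107, 0.0174]
orientation: [1.642, 2.678, 0.001]
contact_force: [-1.1, -1.0, 4.5]
grip_width: 0.0244
gripper_force: 30.4
```

```bash
python3 -c "
from plan import *
check()
plan([(.566,.107,.16,117),(.555,-.304,.12,100),(.555,-.304,.022,100)])"
```

```text
t 23.93 tcp [0.5665 0.107  0.0174] yaw 116.97 tilt [ 0.0009 -0.0001] F [-1.1 -1.   4.5] w 0.0244 gf 30.4
[np.float64(-0.0), np.float64(-0.0), np.float64(-0.572)] tz 0.0 rows>= 3
  -> at [0.566  0.1071 0.16  ] 117.01
[np.float64(-0.722), np.float64(-0.393), np.float64(0.08)] tz 0.095 rows>= 4
[np.float64(-0.773), np.float64(-0.281), np.float64(0.08)] tz 0.094 rows>= 4
  -> at [ 0.555  -0.3039  0.12  ] 100.0
[np.float64(-0.0), np.float64(-0.0), np.float64(0.392)] tz -0.0 rows>= 2
  -> at [ 0.555  -0.3039  0.022 ] 100.0
```

Call:
{"fn": "apply_moves", "kwargs": {"rows": [[0,0,-0.1,0,0,0],[0,0,-0.3,0,0,0],[0,0,-0.48,0,0,0],[0,0,-0.572,0,0,0],[0,0,-0.572,0,0,0]]}}

```text
clock: 24.55
tcp_pos: [0.5671, 0.1072, 0.1613]
orientation: [1.641, 2.676, 0.003]
contact_force: [0.5, -0.1, 0.0]
grip_width: 0.0248
gripper_force: 29.8
```

Call:
{"fn": "apply_moves", "kwargs": {"rows": [[-0.18,-0.1,0.02,0,0,0.024],[-0.36,-0.2,0.04,0,0,0.048],[-0.54,-0.295,0.06,0,0,0.072],[-0.722,-0.393,0.08,0,0,0.095],[-0.722,-0.393,0.08,0,0,0.095]]}}

```text
clock: 25.18
tcp_pos: [0.5582, -0.1046, 0.137]
orientation: [-1.847, -2.538, 0.007]
contact_force: [-0.4, 0.3, -0.7]
grip_width: 0.0246
gripper_force: 29.8
```

Call:
{"fn": "apply_moves", "kwargs": {"rows": [[-0.19,-0.07,0.02,0,0,0.024],[-0.39,-0.14,0.04,0,0,0.047],[-0.58,-0.21,0.06,0,0,0.071],[-0.773,-0.281,0.08,0,0,0.094],[-0.773,-0.281,0.08,0,0,0.094]]}}

```text
clock: 25.8
tcp_pos: [0.5524, -0.3087, 0.1172]
orientation: [-2.027, -2.397, 0.004]
contact_force: [0.0, 0.6, -0.4]
grip_width: 0.0247
gripper_force: 29.8
```

Call:
{"fn": "apply_moves", "kwargs": {"rows": [[0,0,0.16,0,0,0],[0,0,0.28,0,0,0],[0,0,0.35,0,0,0],[0,0,0.392,0,0,0],[0,0,0.392,0,0,0]]}}

```text
clock: 26.42
tcp_pos: [0.5559, -0.3033, 0.0221]
orientation: [2.018, 2.406, 0.001]
contact_force: [0.9, 0.5, -0.8]
grip_width: 0.0245
gripper_force: 30.9
```

```bash
python3 -c "
from plan import *
check();t=r.grab_frame('scene');a=cv2.resize(t['pixels'][60:180,140:290],(750,600),interpolation=3);cv2.imwrite('pics/s8.png',cv2.convertScaleAbs(a[:,:,::-1],alpha=1.4))"
```

```text
t 26.43 tcp [ 0.5559 -0.3033  0.0221] yaw 100.02 tilt [0.0013 0.0001] F [ 0.9  0.5 -0.8] w 0.0245 gf 30.9
```

View pics/s8.png

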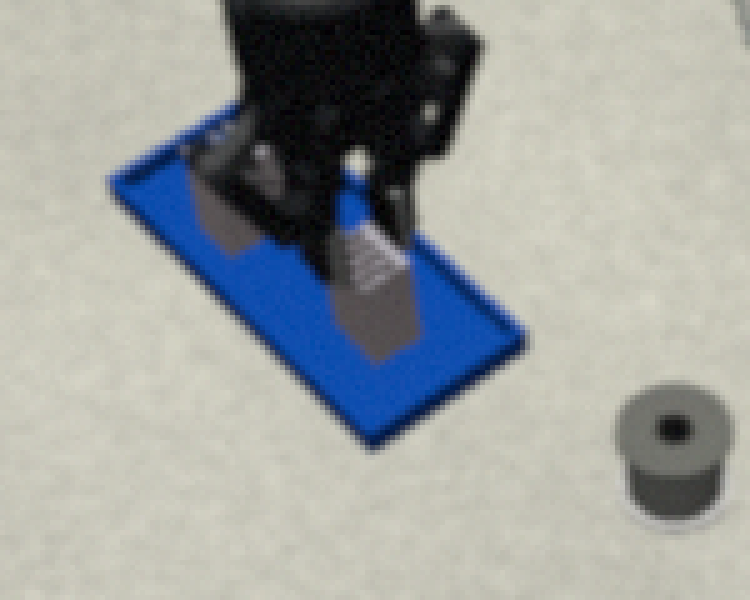

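The narrow sink is upright inside the tray, well clear of the wide one. I'll lower it to the floor.

Call:
{"fn": "apply_moves", "kwargs": {"rows": [[0,0,0.003,0,0,0],[0,0,0.003,0,0,0]]}}

```text
clock: 26.72
tcp_pos: [0.5548, -0.3043, 0.0213]
orientation: [2.02, 2.405, -0.0]
contact_force: [-0.1, -1.0, -1.2]
grip_width: 0.0248
gripper_force: 30.9
```

Call:
{"fn": "apply_moves", "kwargs": {"rows": [[0,0,0.003,0,0,0],[0,0,0.003,0,0,0],[0,0,0.003,0,0,0]]}}

```text
clock: 27.1
tcp_pos: [0.5549, -0.3043, 0.021]
orientation: [2.02, 2.405, -0.0]
contact_force: [-1.8, 1.1, 6.3]
grip_width: 0.0249
gripper_force: 31.6
```

Call:
{"fn": "apply_moves", "kwargs": {"rows": [[0,0,0,0,0,0],[0,0,0,0,0,0],[0,0,0,0,0,0],[0,0,0,0,0,0]], "claw": 0.65}}

```text
clock: 27.6
tcp_pos: [0.5547, -0.3041, 0.0202]
orientation: [-2.02, -2.406, 0.0]
contact_force: [-0.6, 0.4, -0.1]
grip_width: 0.0555
gripper_force: 0.0
```

```bash
python3 -c "
from plan import *
check()
plan([(.555,-.304,.15,100),(.469,.160,.13,180),(.469,.160,.012,180)],[.555,-.3039,.0205,100])"
```

```text
t 27.6 tcp [ 0.5547 -0.3041  0.0202] yaw 99.96 tilt [-0.0001  0.0001] F [-0.6  0.4 -0.1] w 0.0555 gf 0.0
[np.float64(-0.0), np.float64(-0.0), np.float64(-0.518)] tz -0.0 rows>= 3
  -> at [ 0.555  -0.3039  0.15  ] 100.0
[np.float64(0.944), np.float64(-0.008), np.float64(0.04)] tz -0.444 rows>= 4
[np.float64(0.728), np.float64(0.599), np.float64(0.04)] tz -0.445 rows>= 4
  -> at [0.469  0.1599 0.13  ] 180.01
[np.float64(0.0), np.float64(0.0), np.float64(0.472)] tz 0.0 rows>= 2
  -> at [0.469  0.1599 0.012 ] 180.01
```

Call:
{"fn": "apply_moves", "kwargs": {"rows": [[0,0,-0.1,0,0,0],[0,0,-0.3,0,0,0],[0,0,-0.518,0,0,0],[0,0,-0.518,0,0,0]]}}

```text
clock: 28.1
tcp_pos: [0.5581, -0.3051, 0.1549]
orientation: [2.015, 2.399, 0.004]
contact_force: [0.4, -0.4, -0.7]
grip_width: 0.0557
gripper_force: 0.0
```

Call:
{"fn": "apply_moves", "kwargs": {"rows": [[0.944,-0.008,0.04,0,0,-0.444],[0.944,-0.008,0.04,0,0,-0.444],[0.944,-0.008,0.04,0,0,-0.444],[0.944,-0.008,0.04,0,0,-0.444],[0.944,-0.008,0.04,0,0,-0.444]], "claw": 1}}

```text
clock: 28.72
tcp_pos: [0.5108, -0.0675, 0.1394]
orientation: [-1.064, -2.955, -0.002]
contact_force: [0.3, -0.8, -0.0]
grip_width: 0.0854
gripper_force: 0.0
```

Call:
{"fn": "apply_moves", "kwargs": {"rows": [[0.728,0.599,0.04,0,0,-0.445],[0.728,0.599,0.04,0,0,-0.445],[0.728,0.599,0.04,0,0,-0.445],[0.728,0.599,0.04,0,0,-0.445],[0.728,0.599,0.04,0,0,-0.445]]}}

```text
clock: 29.35
tcp_pos: [0.4683, 0.1632, 0.1296]
orientation: [0.008, -3.141, -0.004]
contact_force: [0.7, -0.3, -1.0]
grip_width: 0.0852
gripper_force: 0.0
```

```bash
python3 -c "
from plan import *
check();t=r.grab_frame('scene');a=cv2.resize(t['pixels'][60:300,160:400],(600,600),interpolation=3);cv2.imwrite('pics/s9.png',cv2.convertScaleAbs(a[:,:,::-1],alpha=1.4))"
```

```text
t 29.35 tcp [0.4683 0.1632 0.1296] yaw -179.69 tilt [-0.0005  0.0022] F [ 0.7 -0.3 -1. ] w 0.0852 gf 0.0
```

View pics/s9.png

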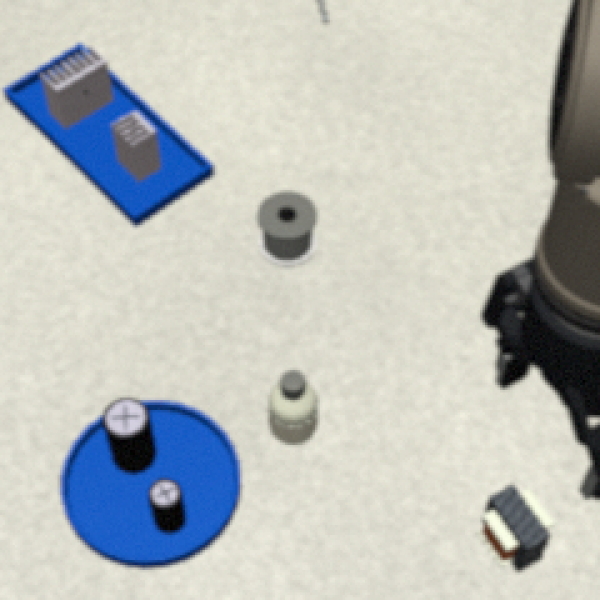

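Both sinks and both caps are upright in their trays, and the flux bottle and spool are untouched. Next I'll grip the transformer.

Call:
{"fn": "apply_moves", "kwargs": {"rows": [[0,0,0.18,0,0,0],[0,0,0.33,0,0,0],[0,0,0.43,0,0,0],[0,0,0.472,0,0,0],[0,0,0.472,0,0,0]]}}

```text
clock: 30.02
tcp_pos: [0.4693, 0.1586, 0.0114]
orientation: [-0.004, -3.141, 0.001]
contact_force: [-0.5, -0.1, 1.4]
grip_width: 0.0851
gripper_force: 0.0
```

Call:
{"fn": "apply_moves", "kwargs": {"rows": [[0,0,0,0,0,0],[0,0,0,0,0,0],[0,0,0,0,0,0],[0,0,0,0,0,0],[0,0,0,0,0,0]], "claw": 0, "newtons": 50}}

```text
clock: 30.65
tcp_pos: [0.474, 0.157, 0.0167]
orientation: [0.006, 3.133, -0.011]
contact_force: [-5.4, -17.3, 52.4]
grip_width: 0.0241
gripper_force: 53.0
```

```bash
python3 -c "
from plan import *
check()
plan([(.469,.160,.13,180),(.55,.315,.10,174),(.55,.315,.017,174)])"
```

```text
t 30.65 tcp [0.474  0.157  0.0167] yaw 179.78 tilt [ 0.0085 -0.0068] F [ -5.4 -17.3  52.4] w 0.0241 gf 53.0
[np.float64(0.0), np.float64(0.0), np.float64(-0.472)] tz 0.0 rows>= 2
  -> at [0.469  0.1599 0.13  ] 180.01
[np.float64(-0.324), np.float64(0.62), np.float64(0.12)] tz 0.067 rows>= 3
  -> at [0.55   0.3149 0.1   ] 173.98
[np.float64(0.0), np.float64(0.0), np.float64(0.332)] tz -0.0 rows>= 2
  -> at [0.55   0.3149 0.017 ] 173.98
```

The opening of 24 mm and 52 N upward are wrong for a 48 mm core. I'll look before moving.

```bash
python3 -c "
from plan import *
t=r.grab_frame('scene');a=cv2.resize(t['pixels'][200:320,310:430],(600,600),interpolation=3)
cv2.imwrite('pics/s10.png',cv2.convertScaleAbs(a[:,:,::-1],alpha=1.8,beta=15));check()"
```

```text
t 30.7 tcp [0.474  0.157  0.0167] yaw 179.78 tilt [ 0.0085 -0.0068] F [ -5.1 -17.9  52.8] w 0.0237 gf 53.0
```

View pics/s10.png

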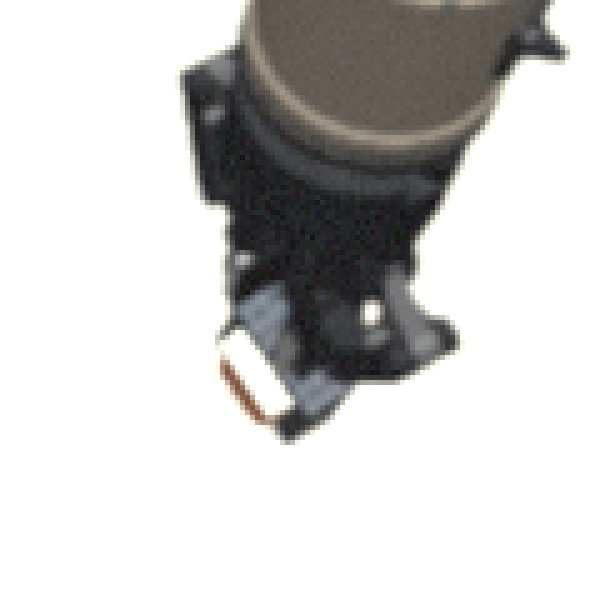

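The picture shows the transformer at about (285,370) in the crop with the same orientation, but the fingers appear to press on it in the middle instead of across its ends. I'll check numerically before opening.

```bash
python3 - <<'E'
from plan import *
np.set_printoptions(precision=4,suppress=True)
s=r.grab_frame("scene");t=r.grab_frame("top")
def proj(f,X):
    K,e,A=P(f);c=A.T@(np.array(X)-e);u=K@(c*[1,-1,-1]);return u[:2]/u[2]
print("crop px of tcp",(proj(s,[.474,.157,.0167])-[310,200])*5)
for y in (.136,.184): print("core top ends y",y,(proj(s,[.469,y,.044])-[310,200])*5)
for n in ["transformer_mid"]:
  for f in (s,t):
    for x in r.landmark_of(f,n)[:2]: print(f["shot"],"lm",x["point"],x["conf"],atz(f,x["point"],.022))
    for x in r.outline_of(f,n)[:2]: print("ol",x["rect"],x["conf"],x["pixels"].sum())
o=r.get_obs();print(o["moment"],o["tau"],o["joints"])
E
```

```text
crop px of tcp [262.265  358.3302]
core top ends y 0.136 [251.3399 275.6509]
core top ends y 0.184 [326.6534 380.7615]
16 lm [360.6, 272.2] 0.57 [0.4795 0.1578 0.022 ]
ol [347.7, 253.2, 32.6, 37.6] 0.73 401
17 lm [363.6, 279.6] 0.64 [ 0.4718 -0.1589  0.022 ]
[-3.1694  1.1485 -0.0312] [ -7.2621 -25.5105 -10.0451 -10.5647  -0.7015  -5.16    -0.0434] [ 0.2043  0.6044 -0.8237  2.075   0.6788  0.7459  0.5117]
```

Call:
{"fn": "apply_moves", "kwargs": {"rows": [[0,0,-0.01,0,0,0],[0,0,-0.02,0,0,0],[0,0,-0.02,0,0,0]], "newtons": 20}}

```text
clock: 31.38
tcp_pos: [0.472, 0.1564, 0.0194]
orientation: [0.005, 3.137, -0.01]
contact_force: [-0.9, -11.8, 26.6]
grip_width: 0.0184
gripper_force: 24.8
```

```bash
python3 - <<'E'
from plan import *
check()
s=r.grab_frame("scene")
for x in r.landmark_of(s,"transformer_mid")[:2]: print("lm",x["point"],x["conf"],atz(s,x["point"],.022))
E
```

```text
t 31.38 tcp [0.472  0.1564 0.0194] yaw 179.8 tilt [ 0.0047 -0.0063] F [ -0.9 -11.8  26.6] w 0.0184 gf 24.8
lm [365.5, 271.6] 0.74 [0.47099999 0.16128702 0.022     ]
```

Call:
{"fn": "apply_moves", "kwargs": {"rows": [[0,0,0,0,0,0],[0,0,-0.01,0,0,0],[0,0,-0.02,0,0,0],[0,0,-0.02,0,0,0],[0,0,-0.02,0,0,0]], "claw": 1}}

```text
clock: 32.1
tcp_pos: [0.4689, 0.1597, 0.0216]
orientation: [-0.001, -3.141, 0.0]
contact_force: [0.2, 0.6, -0.4]
grip_width: 0.085
gripper_force: 0.0
```

```bash
python3 - <<'E'
from plan import *
check()
s=r.grab_frame("scene")
for x in r.landmark_of(s,"transformer_mid")[:2]: print("lm",x["point"],x["conf"],atz(s,x["point"],.022))
for x in r.outline_of(s,"transformer_mid")[:1]: print("ol",x["rect"],x["conf"],x["pixels"].sum())
E
```

```text
t 32.1 tcp [0.4689 0.1597 0.0216] yaw 179.98 tilt [-0.0004 -0.    ] F [ 0.2  0.6 -0.4] w 0.085 gf 0.0
lm [360.7, 267.1] 0.71 [0.47359201 0.14936393 0.022     ]
ol [346.6, 251.2, 31.2, 39.2] 0.84 690
```

Call:
{"fn": "apply_moves", "kwargs": {"rows": [[0,0,-0.1,0,0,0],[0,0,-0.3,0,0,0],[0,0,-0.512,0,0,0],[0,0,-0.512,0,0,0]]}}

```text
clock: 32.75
tcp_pos: [0.4715, 0.1613, 0.1534]
orientation: [0.001, 3.135, 0.003]
contact_force: [0.2, 0.4, -0.3]
grip_width: 0.0858
gripper_force: 0.0
```

Call:
{"fn": "apply_moves", "kwargs": {"rows": [[0,-0.2,0,0,0,0],[0,-0.45,0,0,0,0],[0,-0.7,0,0,0,0],[0,-0.84,0,0,0,0],[0,-0.84,0,0,0,0]]}}

```text
clock: 33.38
tcp_pos: [0.468, -0.0537, 0.1486]
orientation: [-0.01, -3.139, 0.001]
contact_force: [0.5, 1.6, 0.1]
grip_width: 0.0855
gripper_force: 0.0
```

```bash
python3 - <<'E'
from plan import *
check()
s=r.grab_frame("scene");t=r.grab_frame("top")
for f in (s,t):
    for n in ("transformer_mid",):
        for x in r.landmark_of(f,n)[:2]: print("lm",x["point"],x["conf"],atz(f,x["point"],.022))
        for x in r.outline_of(f,n)[:1]: print("ol",x["rect"],x["conf"],x["pixels"].sum())
E=lambda im:cv2.convertScaleAbs(im[:,:,::-1],alpha=1.5)
c=np.hstack([cv2.resize(t["pixels"][255:305,180:230],(400,400),interpolation=3),cv2.resize(s["pixels"][242:292,337:387],(400,400),interpolation=3)])
ov=np.hstack([cv2.resize(t["pixels"][100:310,80:500],(400,200),interpolation=3),cv2.resize(s["pixels"][60:310,60:560],(400,200),interpolation=3)])
cv2.imwrite("pics/last.png",E(np.vstack([c,ov])))
E
```

```text
t 33.38 tcp [ 0.468  -0.0537  0.1486] yaw 179.62 tilt [-0.0023 -0.0006] F [0.5 1.6 0.1] w 0.0855 gf 0.0
lm [362.2, 268.6] 0.82 [0.47288621 0.1532598  0.022     ]
ol [349.9, 252.9, 28.1, 36.7] 0.62 732
lm [206.5, 279.4] 0.98 [0.46933202 0.15940377 0.022     ]
ol [191.7, 270.8, 33.2, 19.7] 0.66 437
```

View pics/last.png

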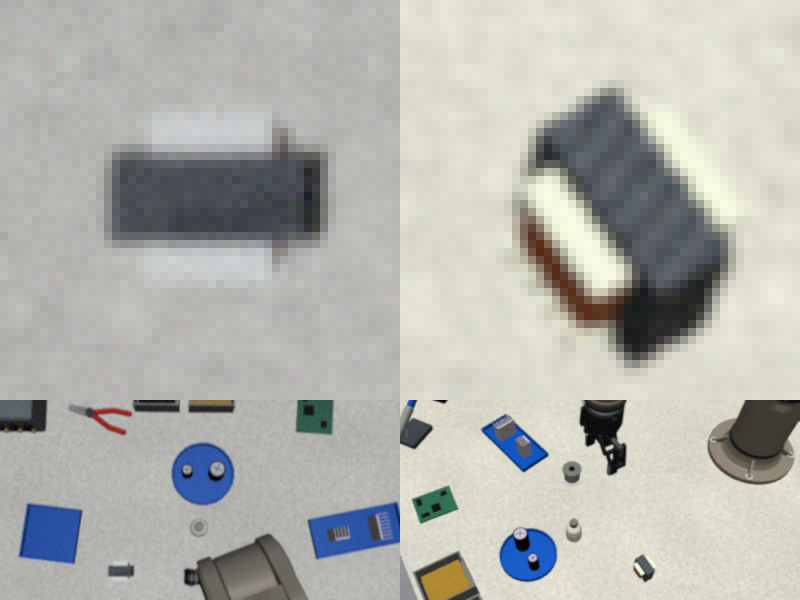

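The transformer is standing upright again in nearly the same place, with its core top centred near (206,197) in the left crop. All other parts are as they should be, and the reel and bottle haven't moved. I'll recompute its centre and retry higher and gentler, closing in stages.

```bash
python3 - <<'E'
from plan import *
np.set_printoptions(precision=4,suppress=True)
s=r.grab_frame("scene");t=r.grab_frame("top")
tp=(180+206.5/8-.5,255+197/8-.5);sp=(337+231.5/8-.5,242+187.5/8-.5)
print(tri([(t,tp),(s,sp)]),atz(t,tp,.044),atz(s,sp,.044))
for c in [(112,155),(300,155),(112,238),(300,238),(322,155),(322,238)]: print(c,atz(t,(180+c[0]/8-.5,255+c[1]/8-.5),.044)[:2])
plan([(.471,.1593,.10,180),(.471,.1593,.018,180)],[.469,-.0501,.15,180.01])
E
```

```text
[0.4713 0.1578 0.0447] [0.4705 0.1586 0.044 ] [0.4719 0.157  0.044 ]
(112, 155) [0.4806 0.1822]
(300, 155) [0.481  0.1357]
(112, 238) [0.4602 0.1817]
(300, 238) [0.4606 0.1352]
(322, 155) [0.4811 0.1302]
(322, 238) [0.4607 0.1298]
[np.float64(-0.008), np.float64(0.838), np.float64(0.2)] tz 0.0 rows>= 4
  -> at [0.471  0.1594 0.1   ] 180.01
[np.float64(-0.0), np.float64(-0.0), np.float64(0.328)] tz 0.0 rows>= 2
  -> at [0.471  0.1594 0.018 ] 180.01
```

Call:
{"fn": "apply_moves", "kwargs": {"rows": [[-0.002,0.2,0.05,0,0,0],[-0.004,0.45,0.1,0,0,0],[-0.006,0.68,0.16,0,0,0],[-0.008,0.838,0.2,0,0,0],[-0.008,0.838,0.2,0,0,0]]}}

```text
clock: 34.4
tcp_pos: [0.47, 0.1638, 0.0996]
orientation: [0.011, -3.141, -0.004]
contact_force: [-0.3, -0.5, 0.1]
grip_width: 0.0851
gripper_force: 0.0
```

Call:
{"fn": "apply_moves", "kwargs": {"rows": [[0,0,0.12,0,0,0],[0,0,0.22,0,0,0],[0,0,0.3,0,0,0],[0,0,0.328,0,0,0],[0,0,0.328,0,0,0]]}}

```text
clock: 35.02
tcp_pos: [0.4712, 0.1589, 0.0179]
orientation: [-0.002, -3.141, 0.0]
contact_force: [0.2, -0.2, -0.1]
grip_width: 0.0854
gripper_force: 0.0
```

Call:
{"fn": "apply_moves", "kwargs": {"rows": [[0,0,0,0,0,0],[0,0,0,0,0,0],[0,0,0,0,0,0]], "claw": 0.57, "newtons": 30}}

```text
clock: 35.4
tcp_pos: [0.4715, 0.1592, 0.0182]
orientation: [0.001, 3.141, 0.0]
contact_force: [-0.1, -0.3, 0.7]
grip_width: 0.0488
gripper_force: 0.0
```

Call:
{"fn": "apply_moves", "kwargs": {"rows": [[0,0,0,0,0,0],[0,0,0,0,0,0]], "claw": 0.5}}

```text
clock: 35.65
tcp_pos: [0.4712, 0.1593, 0.0179]
orientation: [0.001, 3.142, -0.0]
contact_force: [-0.3, -0.2, -1.0]
grip_width: 0.0425
gripper_force: 0.0
```

At 42 mm the fingers still touch nothing, so the tips must sit well above the nominal TCP height. That fits the first slip, where they rode up onto the core's top edge. I'll reopen and go lower, watching the force.

Call:
{"fn": "apply_moves", "kwargs": {"rows": [[0,0,0,0,0,0],[0,0,0,0,0,0],[0,0,0,0,0,0]], "claw": 1}}

```text
clock: 36.02
tcp_pos: [0.4712, 0.1593, 0.0178]
orientation: [-0.001, -3.142, 0.0]
contact_force: [-0.8, -0.3, -0.5]
grip_width: 0.0854
gripper_force: 0.0
```

Call:
{"fn": "apply_moves", "kwargs": {"rows": [[0,0,0.024,0,0,0],[0,0,0.048,0,0,0],[0,0,0.072,0,0,0],[0,0,0.072,0,0,0]]}}

```text
clock: 36.52
tcp_pos: [0.4707, 0.1591, -0.0009]
orientation: [-0.001, -3.14, 0.001]
contact_force: [-0.0, 0.3, -0.6]
grip_width: 0.0854
gripper_force: 0.0
```

Call:
{"fn": "apply_moves", "kwargs": {"rows": [[0,0,0,0,0,0],[0,0,0,0,0,0],[0,0,0,0,0,0]], "claw": 0.58, "newtons": 25}}

```text
clock: 36.9
tcp_pos: [0.4713, 0.1593, -0.0]
orientation: [0.001, 3.141, 0.0]
contact_force: [0.6, 0.9, 0.3]
grip_width: 0.0496
gripper_force: 0.0
```

Call:
{"fn": "apply_moves", "kwargs": {"rows": [[0,0,0,0,0,0],[0,0,0,0,0,0]], "claw": 0.53}}

```text
clock: 37.15
tcp_pos: [0.4713, 0.1592, 0.0001]
orientation: [0.001, 3.141, -0.0]
contact_force: [-0.9, -0.2, 4.2]
grip_width: 0.0466
gripper_force: 26.0
```

It is gripped properly now: 46.6 mm at 26 N. I'll firm up and lift a little.

Call:
{"fn": "apply_moves", "kwargs": {"rows": [[0,0,0,0,0,0],[0,0,0,0,0,0],[0,0,0,0,0,0]], "claw": 0.45, "newtons": 40}}

```text
clock: 37.52
tcp_pos: [0.4713, 0.1592, 0.0002]
orientation: [0.001, 3.141, -0.001]
contact_force: [-0.5, -1.2, 7.1]
grip_width: 0.0467
gripper_force: 40.3
```

Call:
{"fn": "apply_moves", "kwargs": {"rows": [[0,0,-0.02,0,0,0],[0,0,-0.04,0,0,0],[0,0,-0.04,0,0,0]]}}

```text
clock: 37.9
tcp_pos: [0.4713, 0.1593, 0.0101]
orientation: [0.001, 3.141, 0.0]
contact_force: [0.9, -0.1, -2.1]
grip_width: 0.0471
gripper_force: 42.3
```

```bash
python3 - <<'E'
from plan import *
check()
s=r.grab_frame("scene")
for x in r.landmark_of(s,"transformer_mid")[:1]: print("lm",x["point"],x["conf"])
plan([(.471,.1594,.08,180),(.55,.315,.08,174),(.55,.315,.007,174)],[.471,.1594,.01,180])
E
```

```text
t 37.9 tcp [0.4713 0.1593 0.0101] yaw 179.96 tilt [0.0004 0.0002] F [ 0.9 -0.1 -2.1] w 0.0471 gf 42.3
lm [363.1, 269.9] 0.71
[np.float64(0.0), np.float64(0.0), np.float64(-0.28)] tz -0.0 rows>= 2
  -> at [0.471  0.1594 0.08  ] 180.0
[np.float64(-0.316), np.float64(0.622), np.float64(0.0)] tz 0.067 rows>= 3
  -> at [0.55   0.3149 0.08  ] 173.97
[np.float64(0.0), np.float64(0.0), np.float64(0.292)] tz -0.0 rows>= 2
  -> at [0.55   0.3149 0.007 ] 173.97
```

The force of −2.1 N matches the lifted weight. Carrying it over to the square tray.

Call:
{"fn": "apply_moves", "kwargs": {"rows": [[0,0,-0.08,0,0,0],[0,0,-0.18,0,0,0],[0,0,-0.25,0,0,0],[0,0,-0.28,0,0,0],[0,0,-0.28,0,0,0]]}}

```text
clock: 38.62
tcp_pos: [0.4713, 0.1591, 0.0799]
orientation: [0.001, 3.141, -0.0]
contact_force: [0.3, -1.3, -3.3]
grip_width: 0.0469
gripper_force: 42.3
```

Call:
{"fn": "apply_moves", "kwargs": {"rows": [[-0.07,0.14,0,0,0,0.015],[-0.15,0.3,0,0,0,0.03],[-0.24,0.47,0,0,0,0.05],[-0.316,0.622,0,0,0,0.067],[-0.316,0.622,0,0,0,0.067]]}}

```text
clock: 39.25
tcp_pos: [0.5498, 0.3187, 0.0788]
orientation: [-0.161, -3.136, -0.004]
contact_force: [-0.6, -0.2, -3.7]
grip_width: 0.0471
gripper_force: 42.6
```

Call:
{"fn": "apply_moves", "kwargs": {"rows": [[0,0,0.12,0,0,0],[0,0,0.21,0,0,0],[0,0,0.27,0,0,0],[0,0,0.292,0,0,0],[0,0,0.292,0,0,0]]}}

```text
clock: 39.88
tcp_pos: [0.5503, 0.3147, 0.0069]
orientation: [-0.166, -3.137, -0.0]
contact_force: [0.1, 0.3, -2.5]
grip_width: 0.0469
gripper_force: 42.6
```

Call:
{"fn": "apply_moves", "kwargs": {"rows": [[0,0,0.006,0,0,0],[0,0,0.01,0,0,0],[0,0,0.01,0,0,0]]}}

```text
clock: 40.25
tcp_pos: [0.5504, 0.3148, 0.0046]
orientation: [0.166, 3.137, 0.0]
contact_force: [0.1, -0.4, -2.5]
grip_width: 0.0471
gripper_force: 42.6
```

Call:
{"fn": "apply_moves", "kwargs": {"rows": [[0,0,0.002,0,0,0],[0,0,0.002,0,0,0],[0,0,0.002,0,0,0]]}}

```text
clock: 40.62
tcp_pos: [0.5504, 0.3148, 0.0043]
orientation: [0.166, 3.137, 0.0]
contact_force: [-1.7, -1.9, 3.9]
grip_width: 0.047
gripper_force: 43.3
```

Call:
{"fn": "apply_moves", "kwargs": {"rows": [[0,0,0.002,0,0,0],[0,0,0.002,0,0,0],[0,0,0.002,0,0,0]]}}

```text
clock: 41.0
tcp_pos: [0.5504, 0.3148, 0.0042]
orientation: [0.166, 3.136, -0.0]
contact_force: [-2.3, -2.9, 8.2]
grip_width: 0.0469
gripper_force: 43.8
```

On the floor. I'll release and rise. Then retreat clear and check everything numerically.

Call:
{"fn": "apply_moves", "kwargs": {"rows": [[0,0,0,0,0,0],[0,0,0,0,0,0],[0,0,0,0,0,0],[0,0,0,0,0,0]], "claw": 0.85}}

```text
clock: 41.5
tcp_pos: [0.5502, 0.3147, 0.0031]
orientation: [-0.166, -3.137, -0.0]
contact_force: [-0.4, 0.8, 0.2]
grip_width: 0.0726
gripper_force: 0.0
```

Call:
{"fn": "apply_moves", "kwargs": {"rows": [[0,0,-0.05,0,0,0],[0,0,-0.15,0,0,0],[0,0,-0.35,0,0,0],[0,0,-0.6,0,0,0],[0,0,-0.6,0,0,0]]}}

```text
clock: 42.12
tcp_pos: [0.5528, 0.3181, 0.1611]
orientation: [0.165, 3.128, 0.011]
contact_force: [0.4, -0.3, 0.2]
grip_width: 0.0728
gripper_force: 0.0
```

Call:
{"fn": "apply_moves", "kwargs": {"rows": [[0.1,-0.25,-0.05,0,0,0],[0.2,-0.5,-0.1,0,0,0],[0.25,-0.75,-0.15,0,0,0],[0.3,-0.9,-0.2,0,0,0],[0.3,-0.9,-0.2,0,0,0]]}}

```text
clock: 42.75
tcp_pos: [0.4514, 0.0937, 0.204]
orientation: [0.179, 3.135, -0.007]
contact_force: [0.6, 1.1, -0.4]
grip_width: 0.0727
gripper_force: 0.0
```

```bash
python3 - <<'E'
from plan import *
np.set_printoptions(precision=3,suppress=True)
check()
s=r.grab_frame("scene");t=r.grab_frame("top")
for n,h in dict(big_cap_mid=.034,small_cap_mid=.027,wide_sink_mid=.029,narrow_sink_mid=.029,transformer_mid=.026,flux_mid=.036,spool_mid=.02).items():
    out=[]
    for f in (s,t):
        x=r.landmark_of(f,n)[:1];o=r.outline_of(f,n)[:1]
        out.append((atz(f,x[0]["point"],h)[:2],round(x[0]["conf"],2)) if x else None)
        out.append(np.round(o[0]["rect"]) if o else None)
    print(n,out)
E
```

```text
t 42.75 tcp [0.451 0.094 0.204] yaw 173.47 tilt [ 0.001 -0.004] F [ 0.6  1.1 -0.4] w 0.0727 gf 0.0
big_cap_mid [(array([ 0.687, -0.038]), 0.86), array([198., 222.,  21.,  26.]), (array([ 0.68 , -0.039]), 0.87), array([300., 163.,  17.,  24.])]
small_cap_mid [(array([0.685, 0.026]), 0.68), array([219., 250.,  18.,  19.]), (array([0.681, 0.02 ]), 0.57), array([272., 168.,   9.,  13.])]
wide_sink_mid [(array([ 0.576, -0.398]), 0.87), array([176.,  77.,  29.,  34.]), (array([ 0.572, -0.391]), 0.97), array([466., 220.,  22.,  29.])]
narrow_sink_mid [(array([ 0.56 , -0.306]), 0.62), array([203., 103.,  20.,  32.]), (array([ 0.553, -0.297]), 0.79), array([422., 233.,  24.,  14.])]
transformer_mid [(array([0.554, 0.31 ]), 0.67), array([360., 345.,  37.,  38.]), (array([0.547, 0.319]), 0.73), array([114., 232.,  35.,  18.])]
flux_mid [(array([ 0.569, -0.011]), 0.76), array([266., 206.,  20.,  33.]), (array([ 0.564, -0.01 ]), 0.61), array([282., 221.,  16.,  22.])]
spool_mid [(array([ 0.482, -0.163]), 0.76), array([265., 138.,  19.,  27.]), (array([ 0.477, -0.161]), 0.69), array([352., 267.,  28.,  23.])]
```

```bash
python3 -c "
from bench import r
print(r.hand_in())"
```

```text
the job is handed in; nothing more can be done
None
```

The job is handed in at about 43 s, but no verdict came back: both capacitors are in the round dish, both heat sinks in the long tray and the transformer in the square tray, where the final camera check put them. My first grip on the transformer slipped onto its top (about 52 N on the wrist), so I re-gripped lower and set it down; the flux bottle and spool were not touched.

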